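# Charge the bar feeder of the wax mill

## Task

Load the bar feeder: swing its clear guard up and right back, feed all the wax bars on the bench one after another through the cradle into the tube, each pushing the last deeper, until even the last one is fully in and not sticking out of the mouth. Then lower the guard fully closed, and after that turn the dial so that its pointer stands at the white index mark on the housing. Leave the bowl, hammer and jar where they are.

Things in the scene. Friction and masses are not known exactly. Their poses are not given: they have to be found in the camera images.
- feeder: Grey bench feeder, fixed. Origin on the bench below the tube's mouth; own +y is the feed direction, z up. Base plate 10 mm high: own x -90 to 110, y -125 to 5 mm by the cradle, x -50 to 50 mm under the tube. Housing 100 x 93 mm, 85 mm tall, at the far end, dial on top. Two guard brackets, 98 mm high, at own x = 80 mm, y = -7 and -123 mm
- mouth (a point): centre of the mouth of the square steel tube, on a loaded bar's axis, 55 mm above the bench; axes as the feeder's (y into the tube). Tube: inside 34 mm wide and 18 mm free above this point, outside 42 mm wide, top 77 mm above the bench with a sight slot 16 mm wide. A bar is home with its centre 32 mm or more beyond here (tail flush; up to 6 mm proud tolerated)
- tube_end (a point): middle of the tube's closed end, 272 mm from the mouth along the feeder's y: room for four bars
- cradle (a point): above the middle of the open cradle before the mouth, on a lying bar's axis, 55 mm above the bench; axes as the feeder's. The cradle is a steel V bed from 85 mm before the mouth up to it, and on inside the tube; 26 mm wide over all, narrower than a bar, top edges 45 mm above the bench, base plate 10 mm high beside it, so a gripper can straddle bar and bed. A bar centres itself in it
- guard (a joint): angle of the clear guard over the cradle, rad: 0 closed (level, 98 mm above the bench), grows as its robot-side edge swings up and away from the robot, stop at 1.9. Open means beyond 1.4; beyond 1.6 it is well clear for a gripper. Closed means below 0.08. Stiff hinge: it stays where left, also when ajar; about 2 N at the handle moves it
- guard_hinge (a point): middle of the guard's hinge line, which runs along the feeder's y at own x = 80 mm, y = -65 mm, 98 mm above the bench; axes as the feeder's
- guard_handle (a point): middle of the guard's handle: a round steel bar 12 mm thick, parallel to the feeder's y, 84 mm free between its two stalks, 160 mm from the hinge line, 50 mm from its centre line to the guard's front edge. With the guard closed it is on the robot's side at hinge height
- dial (a joint): angle of the black dial on the housing, rad, growing clockwise seen from above, range -0.5 to 2.2. At 0 the pointer (white line on one half of the grip) points along the feeder's -x; the white index mark on the housing's top stands at 1.1. At the mark means within 0.15 rad. Stays where left (light friction)
- dial_axis (a point): on the dial's axis, 30 mm above the housing's top, a good height to grip; axes as the feeder's (not turning with the dial). The dial's grip is a bar 56 mm long, 14 mm thick, 10 to 42 mm above the housing's top, on a disc 68 mm across, 10 mm thick; the bar lies along the feeder's x when the dial reads 0
- bar1: bar of hard green carving wax, eight-sided, 28 mm across flats, 64 mm long, 45 g, all bars alike; origin at its centre, own x along its length (either end may go first; it may lie on any of its flats). May be absent
- bar2: bar of hard green carving wax, eight-sided, 28 mm across flats, 64 mm long, 45 g, all bars alike; origin at its centre, own x along its length (either end may go first; it may lie on any of its flats). May be absent
- bar3: bar of hard green carving wax, eight-sided, 28 mm across flats, 64 mm long, 45 g, all bars alike; origin at its centre, own x along its length (either end may go first; it may lie on any of its flats). May be absent
- bar4: bar of hard green carving wax, eight-sided, 28 mm across flats, 64 mm long, 45 g, all bars alike; origin at its centre, own x along its length (either end may go first; it may lie on any of its flats). May be absent
- bowl: white ceramic bowl, 110 mm across, 55 mm tall, beyond the bars; leave alone; origin under its centre
- hammer: hammer, 220 mm long, lying beyond the feeder; leave alone; origin under its middle, own x along the handle towards the head
- jar: amber glass jar, 56 mm across, 75 mm tall, on the robot's side of the tube; leave alone; origin under its centre
Not all that is in view belongs to the job. Leave any red or yellow look-alike of the bar4 alone. What is shaped like the bar3 but blue or yellow is not meant.

How it is judged:
On the way, in this order (a step that is already met when the one before it is completed fails the run):
1. the guard is swung up and back (beyond 1.4 rad) (value of joint guard above 1.4 rad), for 0.2 s.
2. all bars are home in the tube (y of bar1 in the frame of mouth between 0.026 and 0.245 m and x of bar1 in the frame of mouth between -0.012 and 0.012 m and z of bar1 in the frame of mouth between -0.012 and 0.012 m and y of bar2 in the frame of mouth between 0.026 and 0.245 m and x of bar2 in the frame of mouth between -0.012 and 0.012 m and z of bar2 in the frame of mouth between -0.012 and 0.012 m and y of bar3 in the frame of mouth between 0.026 and 0.245 m and x of bar3 in the frame of mouth between -0.012 and 0.012 m and z of bar3 in the frame of mouth between -0.012 and 0.012 m and y of bar4 in the frame of mouth between 0.026 and 0.245 m and x of bar4 in the frame of mouth between -0.012 and 0.012 m and z of bar4 in the frame of mouth between -0.012 and 0.012 m), for 0.2 s.
3. the guard is closed (below 0.08 rad) over the loaded tube (all of step 2 and value of joint guard below 0.08 rad), for 0.2 s.
4. the dial stands at the index mark (1.1 rad, within 0.15) (value of joint dial between 0.95 and 1.25 rad), for 0.2 s.
At the end, for the whole second after the job is handed in: every bar present lies at rest in the tube with no more than 6 mm sticking out of the mouth, the guard is closed (below 0.08 rad) and the dial stands at its index mark (1.1 rad, within 0.15) (all of step 3 and all of step 4 and linear speed of each of bar1, bar2, bar3, bar4 below 0.02 m/s); the robot touches nothing.
It fails at once if the bowl, hammer or jar is moved by more than 30 mm (distance of any of bowl, hammer, jar from where it was at the start of the episode above 0.03 m).
Of bar1, bar2, bar3, bar4 only 2 to 4 are there at a start; the rules pass over those that are not, and their reading is None.
At some moment in a run one of bar1, bar2, bar3, bar4 may be knocked a few centimetres aside while the robot is not near it.
Once in a run the grip may slacken for a moment while it holds something.
It also fails if it takes over 210 s, if anything falls off the work surface, if the arm or the gripper's body presses on something with over 40 N, if the wrist force passes 120 N, or if a joint passes its speed limit or range.

## Robot

A 6-joint arm with a two-finger parallel gripper is mounted at the origin on the work surface. World frame = base frame: x ahead of the robot, y to its left, z up, the work surface at z = 0. Lengths are in m, angles in rad, forces in N, time in s.
With the tool pointing down it reaches from about 0.325 to 0.9 m from the base axis. Payload 3.5 kg.
Tool frame: the origin (TCP) lies on the centre line of the jaws, within the pads' length; the fingertips stand 25 mm ahead of it and the grasp point (between the pads) lies 6 mm ahead of it; z points along the fingers, y is the line along which they close (so a half turn about z gives the same grasp; the last joint's range is limited). The gripper opens to 85 mm and grips with 20 to 120 N. Pads are 22 mm wide; open, the fingers measure 114 mm over their backs; the gripper's body (76 mm by 85 mm) begins 54 mm behind the grasp point. The pads swing forward as they close: fully open they stand 13 mm farther back than shut.
Start: joints at [-1.325, 0.276, -0.026, 1.268, 0, 1.467], TCP at [0.214, -0.587, 0.256] pointing down, gripper open.
Joint ranges: [-3.12, 3.12], [-0.85, 1.88], [-1.08, 1.24], [-1.95, 2.15], [-1.57, 1.53], [-3.14, 3.14]. Speed limits (rad/s): [2.57, 2.57, 3.14, 3.14, 3.14, 3.14].

## Interface

Orientations are given as a 3x3 rotation matrix whose columns are the frame's x, y, z axes.
In Python, from workcell import readout, optics, order gives the robot as it stands.
- The arm moves only by the tool play_rows, never from a script. Its argument "deltas" is a list of rows, each an object with "xyz": the shift along the world's x, y, z in m, a list of three; "spin": the turn about the world's z in rad; "hand": the finger opening in m, from 0 to 0.0854. A call has 1 to 8 rows; each row is the pose to reach, as a shift and turn from the pose commanded when the call began; what a row does not reach only later rows make up. A row lasts 1/12 s, in which the tool goes at most 41.7 mm and 7.16 degrees, less where a joint would pass 70% of its speed; a pose out of reach is approached as far as the arm can. A call with a gripper value outside its range is refused whole. The fingers move at their own pace and stop on an object; "newtons" is the grip in N (left out, the last holds). Time passes only in rows, so rows that repeat a pose let the fingers close. It gives the time, the measured TCP pose, the force, the opening and the grip force at its end, in the units of the state.
- readout.read_state(): the state, without advancing time (a new reading comes with each control period).
- optics.get_image(name): name is "scene" or "top" or "wrist"; returns a dict with "pixels" (420x560x3 uint8, blue, green, red), "fx", "fy", "cx", "cy" (pixels), "extrinsics" (4x4, takes a point from world to camera coordinates). Camera axes: x right, y down, z forward; pixel columns grow to the right and rows downward; lengths in m; the calibration is good to about 2 mm. The wrist camera is an equidistant fisheye: a pixel r from the principal point sees the ray r / f radians off the axis. A picture is of the moment at which its call begins. There is no depth.
- order.hand_in(): hands the job in; it is judged then, once.
The state is a dict: "time": time; "joint_positions": joint angles; "joint_vel": joint speeds; "joint_efforts": joint torques, N m; "tool_pos": TCP position; "orientation": TCP orientation; "contact_force": force on the tool from outside, world axes, zero at the start; "ft_torque": the same for the moment, N m; "gripper_width": finger opening in m; "finger_force": force on a finger pad.
Only numpy, scipy, OpenCV 4.12 (cv2) and the standard library are available. Lean on these libraries where they do the work, as an engineer would, in place of code of your own. Each camera call takes 0.05 s, during which the arm holds its last target. There are 200 camera calls.

## Working session

There is one attempt and no reset: what is moved stays moved. The work goes in short steps, Python scripts to look and compute and a tool call to move; the robot and the scene stay as the last step left them, time stands still between calls to the robot, and variables do not carry over. Pictures are saved under pics/ and viewed, at most 14 in all, crops included, and the job is handed in when it is done.

Besides the shell and the picture viewer there is one more tool, called after "Call:" by a JSON object that holds its "api" and its "payload", one argument or row to a line. play_rows: Moves the arm, as the interface text tells. Its arguments: {"type":"object","properties":{"deltas":{"type":"array","items":{"type":"object","properties":{"xyz":{"type":"array","items":{"type":"number"}},"spin":{"type":"number"},"hand":{"type":"number"}}}},"newtons":{"type":"number"}},"required":["deltas"]}

```bash
mkdir -p pics; ls; cat > h.py <<'E'
import numpy as np, cv2
from workcell import readout, optics, order
def img(n,save=None):
    d=optics.get_image(n); d['pixels']=np.array(d['pixels'],np.uint8)
    if save: cv2.imwrite('pics/'+save+'.png',d['pixels'])
    return d
def ray(d,u,v,fish=False):
    x=(u-d['cx'])/d['fx'];y=(v-d['cy'])/d['fy']
    if fish:
        r=np.hypot(x,y); s=np.sin(r)/r if r>1e-9 else 1; c=np.array([x*s,y*s,np.cos(r)])
    else: c=np.array([x,y,1.])
    E=np.array(d['extrinsics']);R=E[:3,:3]
    return -R.T@E[:3,3], R.T@c
def onz(d,u,v,z,fish=False):
    o,r=ray(d,u,v,fish); return o+r*(z-o[2])/r[2]
def proj(d,p):
    E=np.array(d['extrinsics']);c=E[:3,:3]@p+E[:3,3]
    return c[0]/c[2]*d['fx']+d['cx'],c[1]/c[2]*d['fy']+d['cy']
E
python3 - <<'E'
from h import *
for n in('scene','top'):
    d=img(n,n+'0'); print(n,d['fx'],d['fy'],d['cx'],d['cy'],np.round(d['extrinsics'],3).tolist())
print(readout.read_state())
E
```

```text
pics
scene 386.4119433300635 386.4119433300635 274.819612821473 211.31502241482846 [[-0.053, 0.999, -0.011, 0.063], [0.79, 0.035, -0.612, -0.403], [-0.611, -0.042, -0.791, 1.3], [0.0, 0.0, 0.0, 1.0]]
top 389.5102694255696 389.5102694255696 274.78284457503304 215.38563025064056 [[-0.028, -1.0, -0.002, -0.035], [-0.994, 0.028, -0.103, 0.586], [0.103, -0.001, -0.995, 0.932], [0.0, 0.0, 0.0, 1.0]]
{'time': 0.1, 'joint_positions': array([-1.32542038e+00,  2.77100325e-01, -2.77793157e-02,  1.26798562e+00,
       -5.60616011e-06,  1.46739602e+00]), 'joint_vel': array([ 0.00044729, -0.00235658,  0.00228817,  0.00044817,  0.00147024,
       -0.00062359]), 'joint_efforts': array([ 1.00989519e-04, -4.46708286e+01,  2.96128517e+01,  8.48386728e-03,
       -8.54933319e-05, -6.33468872e-06]), 'tool_pos': array([ 0.21341877, -0.58672374,  0.25522775]), 'orientation': array([[ 9.39791678e-01,  3.41747485e-01, -5.08024870e-04],
       [ 3.41747799e-01, -9.39789561e-01,  2.00559569e-03],
       [ 2.07970813e-04, -2.05845852e-03, -9.99997860e-01]]), 'contact_force': array([0.65786664, 0.1321796 , 0.67645645]), 'ft_torque': array([ 0.02794471, -0.02981842, -0.04159762]), 'finger_force': 0.0, 'gripper_width': 0.08552355046904539}
```

View pics/scene0.png

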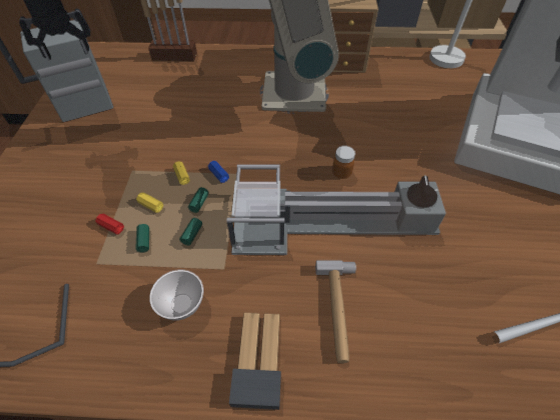

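View pics/top0.png

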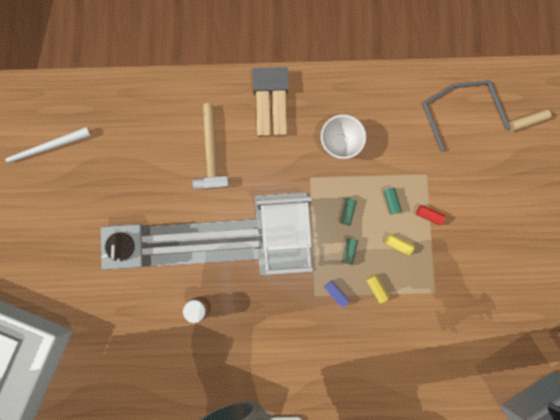

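Three green bars: top image at about (349,211), (392,201) and (350,251). The rest are red, yellow or blue look-alikes. The feeder runs along +y, with its cradle at (285,240) and dial at (120,246). I'll measure next.

```bash
python3 - <<'E'
from h import *
a=cv2.imread('pics/top0.png')[185:280,95:320]
cv2.imwrite('pics/c1.png',cv2.resize(a,None,fx=3.5,fy=3.5,interpolation=cv2.INTER_CUBIC))
for n in('top','scene'):
    d=img(n); h=cv2.cvtColor(d['pixels'],cv2.COLOR_BGR2HSV)
    m=cv2.inRange(h,(60,90,15),(95,255,140))
    cs,_=cv2.findContours(m,cv2.RETR_EXTERNAL,cv2.CHAIN_APPROX_NONE)
    for c in cs:
        if cv2.contourArea(c)<60: continue
        r=cv2.minAreaRect(c); b=cv2.boxPoints(r)
        M=cv2.moments(c);u,v=M['m10']/M['m00'],M['m01']/M['m00']
        P=[onz(d,*q,0.014)[:2] for q in b]
        e=sorted([(P[1]-P[0],),(P[2]-P[1],)],key=lambda t:-np.linalg.norm(t[0]))[0][0]
        print(n,np.round((u,v)),cv2.contourArea(c),np.round(onz(d,u,v,.014),4),'ang',round(np.arctan2(e[1],e[0])%np.pi,3),np.linalg.norm(e).round(3))
E
```

```text
top [394. 200.] 79.5 [ 0.6167 -0.354   0.014 ] ang 0.238 0.059
scene [142. 238.] 277.0 [ 0.6165 -0.3482  0.014 ] ang 0.252 0.08
scene [191. 231.] 264.0 [ 0.5929 -0.2359  0.014 ] ang 2.857 0.074
scene [198. 199.] 226.0 [ 0.4931 -0.2351  0.014 ] ang 2.884 0.077
```

View pics/c1.png

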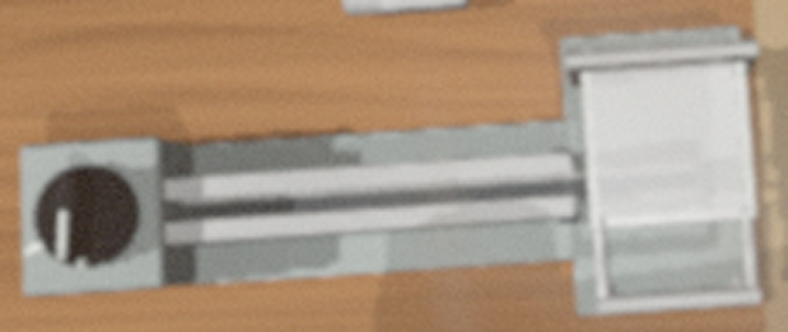

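```bash
cat > fit.py <<'E'
from h import *
from scipy.optimize import least_squares
d=img('top')
C=[((562,42),(.110,.005,.01)),((577,312),(-.09,.005,.01)),((742,29),(.110,-.125,.01)),
((577,153),(.021,0,.077)),((577,215),(-.021,0,.077)),((165,180),(.021,None,.077)),((165,243),(-.021,None,.077))]
uv=np.array([(95+(a+.5)/3.5-.5,185+(b+.5)/3.5-.5) for (a,b),_ in C])
def T(p,q): 
    c,s=np.cos(p[2]),np.sin(p[2]); return np.array([p[0]+c*q[0]-s*q[1],p[1]+s*q[0]+c*q[1],q[2]])
def f(p):
    r=[]
    for o,(_,q) in zip(uv,C):
        q=(q[0],p[3],q[2]) if q[1] is None else q
        r+=list(np.array(proj(d,T(p,q)))-o)
    return r
s=least_squares(f,[.55,-.05,0,.27],loss='soft_l1')
print(np.round(s.x,4),np.round(s.fun,1))
p=s.x
for w in((22,150),(160,138),(165,287),(27,295),(88,217)):
    z=.085 if w[0]!=88 else .127 
    P=onz(d,95+w[0]/3.5-.4,185+w[1]/3.5-.4,z); c,s_=np.cos(p[2]),np.sin(p[2]); e=P[:2]-p[:2]
    print(w,np.round(P,4),np.round((c*e[0]+s_*e[1],-s_*e[0]+c*e[1]),4))
sc=cv2.imread('pics/scene0.png'); e=img('scene')
for q in((.110,.005,.01),(-.09,.005,.01),(.11,-.125,.01),(-.09,-.125,.01),(.021,0,.077),(-.021,0,.077),(-.08,-.107,.098),(-.08,-.023,.098),(-.021,.272,.077)):
    u,v=proj(e,T(p,q)); cv2.circle(sc,(int(u*8),int(v*8)),8,(0,0,255),-1,shift=3)
cv2.imwrite('pics/c2.png',cv2.resize(sc[150:270,215:455],None,fx=3.3,fy=3.3,interpolation=cv2.INTER_CUBIC))
E
python3 fit.py
```

```text
[ 0.5289 -0.013   0.0348  0.2737] [ 0.3 -1.1  0.7  1.3  0.  -0.6 -1.1  0.2 -0.1  0.5 -0.3 -0.2  0.2 -0.1]
(22, 150) [0.5622 0.3531 0.085 ] [0.046  0.3647]
(160, 138) [0.5676 0.2615 0.085 ] [0.0482 0.273 ]
(165, 287) [0.4693 0.2575 0.085 ] [-0.0501  0.2724]
(27, 295) [0.4666 0.3481 0.085 ] [-0.0497  0.363 ]
(88, 217) [0.5152 0.292  0.127 ] [-0.0031  0.3052]
```

View pics/c2.png

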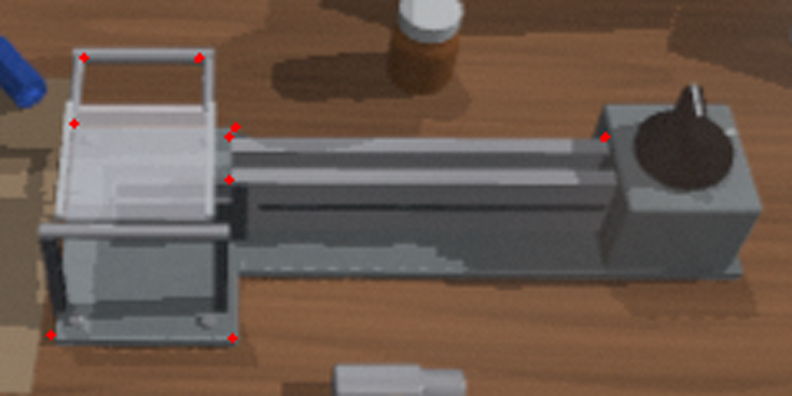

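Projected feeder points land on the guard handle, tube edges and plate corners, so the pose fit is good. Next I'll move above the handle.

Call:
{"api": "play_rows", "payload": {
  "deltas": [
    {"xyz": [0.017,0.036,0],"spin": 0.1,"hand": 0.04},
    {"xyz": [0.034,0.072,0],"spin": 0.2,"hand": 0.04},
    {"xyz": [0.051,0.108,0],"spin": 0.3,"hand": 0.04},
    {"xyz": [0.068,0.144,0],"spin": 0.4,"hand": 0.04},
    {"xyz": [0.085,0.18,0],"spin": 0.5,"hand": 0.04},
    {"xyz": [0.102,0.216,0],"spin": 0.6,"hand": 0.04},
    {"xyz": [0.119,0.252,0],"spin": 0.7,"hand": 0.04},
    {"xyz": [0.137,0.288,0],"spin": 0.8,"hand": 0.04}
  ],
  "newtons": 25
}}

```text
time: 0.97
tool_pos: [0.3509, -0.2976, 0.2564]
orientation: [[0.406, 0.914, 0.0], [0.914, -0.406, -0.0], [-0.0, 0.0, -1.0]]
contact_force: [0.4, 0.9, -0.5]
gripper_width: 0.0401
finger_force: 0.0
```

Call:
{"api": "play_rows", "payload": {
  "deltas": [
    {"xyz": [0.017,0.036,0],"spin": 0.1},
    {"xyz": [0.034,0.072,0],"spin": 0.2},
    {"xyz": [0.051,0.108,0],"spin": 0.3},
    {"xyz": [0.068,0.144,0],"spin": 0.4},
    {"xyz": [0.085,0.18,-0.02],"spin": 0.457},
    {"xyz": [0.1,0.218,-0.04],"spin": 0.457},
    {"xyz": [0.1,0.218,-0.06],"spin": 0.457},
    {"xyz": [0.1,0.218,-0.06],"spin": 0.457}
  ]
}}

```text
invalid input
```

```bash
cat >> h.py <<'E'
FP=(0.5289,-0.013,0.0348)
def W(x,y,z):
    c,s=np.cos(FP[2]),np.sin(FP[2]); return np.array([FP[0]+c*x-s*y,FP[1]+s*x+c*y,z])
def st():
    s=readout.read_state();R=s['orientation']
    print('t',round(s['time'],2),'tcp',np.round(s['tool_pos'],4),'yawY',round(np.arctan2(R[1,1],R[0,1]),3),'F',np.round(s['contact_force'],1),'w',round(s['gripper_width'],4),'ff',round(s['finger_force'],1),'q',np.round(s['joint_positions'],2)); return s
E
python3 - <<'E'
from h import *
s=st();R=s['orientation'];print(np.round(R,3).tolist(), W(-.08,-.065,.104)-s['tool_pos'])
E
```

```text
t 0.97 tcp [ 0.3509 -0.2976  0.2564] yawY -0.418 F [ 0.4  0.9 -0.5] w 0.0401 ff 0.0 q [-0.84 -0.02 -0.37  1.22  0.    1.14]
[[0.406, 0.914, 0.0], [0.914, -0.406, -0.0], [-0.0, 0.0, -1.0]] [ 0.10035756  0.21681452 -0.15243708]
```

Call:
{"api": "play_rows", "payload": {
  "deltas": [
    {"xyz": [0.017,0.036,0],"spin": 0.1,"hand": 0.04},
    {"xyz": [0.034,0.072,0],"spin": 0.2,"hand": 0.04},
    {"xyz": [0.051,0.108,0],"spin": 0.3,"hand": 0.04},
    {"xyz": [0.068,0.144,0],"spin": 0.4,"hand": 0.04},
    {"xyz": [0.085,0.18,-0.02],"spin": 0.453,"hand": 0.04},
    {"xyz": [0.1,0.217,-0.04],"spin": 0.453,"hand": 0.04},
    {"xyz": [0.1,0.217,-0.08],"spin": 0.453,"hand": 0.04},
    {"xyz": [0.1,0.217,-0.08],"spin": 0.453,"hand": 0.04}
  ]
}}

```text
time: 1.63
tool_pos: [0.4461, -0.0785, 0.1703]
orientation: [[-0.036, 0.999, -0.011], [0.999, 0.036, 0.004], [0.004, -0.011, -1.0]]
contact_force: [-0.5, 0.7, -0.1]
gripper_width: 0.0401
finger_force: 0.0
```

Call:
{"api": "play_rows", "payload": {
  "deltas": [
    {"xyz": [0,0,-0.035],"spin": 0,"hand": 0.04},
    {"xyz": [0,0,-0.072],"spin": 0,"hand": 0.04},
    {"xyz": [0,0,-0.072],"spin": 0,"hand": 0.0},
    {"xyz": [0,0,-0.072],"spin": 0,"hand": 0.0},
    {"xyz": [0,0,-0.072],"spin": 0,"hand": 0.0},
    {"xyz": [0,0,-0.072],"spin": 0,"hand": 0.0},
    {"xyz": [0,0,-0.072],"spin": 0,"hand": 0.0}
  ]
}}

```text
time: 2.22
tool_pos: [0.454, -0.0817, 0.1075]
orientation: [[-0.032, 0.999, 0.008], [0.999, 0.032, 0.004], [0.004, 0.008, -1.0]]
contact_force: [5.1, 6.3, -2.1]
gripper_width: 0.0109
finger_force: 24.3
```

Call:
{"api": "play_rows", "payload": {
  "deltas": [
    {"xyz": [0.001,0,0.0176],"spin": 0,"hand": 0.0},
    {"xyz": [0.0039,0,0.0349],"spin": 0,"hand": 0.0},
    {"xyz": [0.0087,0,0.0518],"spin": 0,"hand": 0.0},
    {"xyz": [0.0153,0.0005,0.0681],"spin": 0,"hand": 0.0},
    {"xyz": [0.0236,0.001,0.0836],"spin": 0,"hand": 0.0},
    {"xyz": [0.0336,0.001,0.0981],"spin": 0,"hand": 0.0},
    {"xyz": [0.0451,0.0015,0.1114],"spin": 0,"hand": 0.0},
    {"xyz": [0.0581,0.002,0.1233],"spin": 0,"hand": 0.0}
  ]
}}

```text
time: 2.88
tool_pos: [0.517, -0.0801, 0.2283]
orientation: [[-0.032, 0.999, 0.017], [0.999, 0.032, 0.004], [0.003, 0.018, -1.0]]
contact_force: [26.3, 0.9, -40.9]
gripper_width: 0.0112
finger_force: 24.1
```

Call:
{"api": "play_rows", "payload": {
  "deltas": [
    {"xyz": [0.0155,0.0005,0.0113],"spin": 0,"hand": 0.0},
    {"xyz": [0.0322,0.001,0.0207],"spin": 0,"hand": 0.0},
    {"xyz": [0.0499,0.0015,0.028],"spin": 0,"hand": 0.0},
    {"xyz": [0.0684,0.002,0.0331],"spin": 0,"hand": 0.0},
    {"xyz": [0.0874,0.003,0.036],"spin": 0,"hand": 0.0},
    {"xyz": [0.1066,0.0035,0.0366],"spin": 0,"hand": 0.0},
    {"xyz": [0.1257,0.004,0.0349],"spin": 0,"hand": 0.0},
    {"xyz": [0.1257,0.004,0.0349],"spin": 0,"hand": 0.0}
  ]
}}

```text
time: 3.55
tool_pos: [0.6363, -0.0756, 0.264]
orientation: [[-0.031, 1.0, 0.001], [0.999, 0.031, 0.004], [0.004, 0.001, -1.0]]
contact_force: [0.1, 4.5, -4.1]
gripper_width: 0.0108
finger_force: 25.0
```

Call:
{"api": "play_rows", "payload": {
  "deltas": [
    {"xyz": [0,0,0],"spin": 0,"hand": 0.04},
    {"xyz": [0,0,0],"spin": 0,"hand": 0.04},
    {"xyz": [0,0,0],"spin": 0,"hand": 0.04},
    {"xyz": [0,0,0.03],"spin": 0,"hand": 0.04},
    {"xyz": [0,0,0.07],"spin": 0,"hand": 0.05},
    {"xyz": [-0.02,0.0,0.09],"spin": 0,"hand": 0.05},
    {"xyz": [-0.06,0,0.09],"spin": 0,"hand": 0.05},
    {"xyz": [-0.1,0,0.09],"spin": 0,"hand": 0.05}
  ]
}}

```text
time: 4.22
tool_pos: [0.5347, -0.0773, 0.3561]
orientation: [[-0.031, 1.0, 0.006], [1.0, 0.031, -0.002], [-0.003, 0.006, -1.0]]
contact_force: [-0.9, -0.1, -0.0]
gripper_width: 0.0499
finger_force: 0.0
```

```bash
cat > bars.py <<'E'
from h import *
def bars(n,lab=None):
    d=img(n); 
    if lab: cv2.imwrite('pics/'+lab+'.png',d['pixels'])
    h=cv2.cvtColor(d['pixels'],cv2.COLOR_BGR2HSV)
    m=cv2.inRange(h,(55,70,10),(100,255,140))
    m=cv2.morphologyEx(m,cv2.MORPH_CLOSE,np.ones((3,3)))
    cs,_=cv2.findContours(m,cv2.RETR_EXTERNAL,cv2.CHAIN_APPROX_NONE)
    for c in cs:
        if cv2.contourArea(c)<60: continue
        # minAreaRect at plane z=.02
        P=np.array([onz(d,*q[0],0.02)[:2] for q in c],np.float32)*1000
        r=cv2.minAreaRect(P); b=cv2.boxPoints(r); e=max(b[1]-b[0],b[2]-b[1],key=np.linalg.norm)
        M=cv2.moments(c);u,v=M['m10']/M['m00'],M['m01']/M['m00']
        print(n,np.round((u,v)),cv2.contourArea(c),'ctr',np.round(onz(d,u,v,.02)[:2],4),'box',np.round(np.array(r[0])/1000,4),np.round(r[1]),'ang',round(np.arctan2(e[1],e[0])%np.pi,3))
if __name__=='__main__':
    st(); bars('top','top1'); bars('scene','scene1')
    a=cv2.imread('pics/top1.png'); cv2.imwrite('pics/c3.png',cv2.resize(a[150:320,200:460],None,fx=3,fy=3))
E
python3 bars.py
```

```text
t 4.22 tcp [ 0.5347 -0.0773  0.3561] yawY 0.031 F [-0.9 -0.1 -0. ] w 0.0499 ff 0.0 q [-0.26  0.08 -0.05  1.43 -0.    1.28]
top [393. 202.] 160.0 ctr [ 0.6105 -0.3489] box [ 0.6146 -0.3466] [58. 25.] ang 0.22
scene [142. 238.] 286.0 ctr [ 0.6214 -0.3454] box [ 0.62   -0.3465] [81. 28.] ang 0.252
scene [191. 231.] 278.5 ctr [ 0.5965 -0.2338] box [ 0.595  -0.2332] [31. 75.] ang 2.846
scene [198. 200.] 235.0 ctr [ 0.4982 -0.2333] box [ 0.4966 -0.2328] [31. 79.] ang 2.867
scene [295.  58.] 69.5 ctr [-0.1735 -0.0009] box [-0.1839  0.0008] [150.  63.] ang 1.559
scene [297.   2.] 152.0 ctr [-0.6079  0.0011] box [-0.6018  0.    ] [ 56. 164.] ang 1.598
scene [245.   8.] 650.5 ctr [-0.5533 -0.2205] box [-0.5472 -0.222 ] [153. 195.] ang 1.598
```

View pics/c3.png

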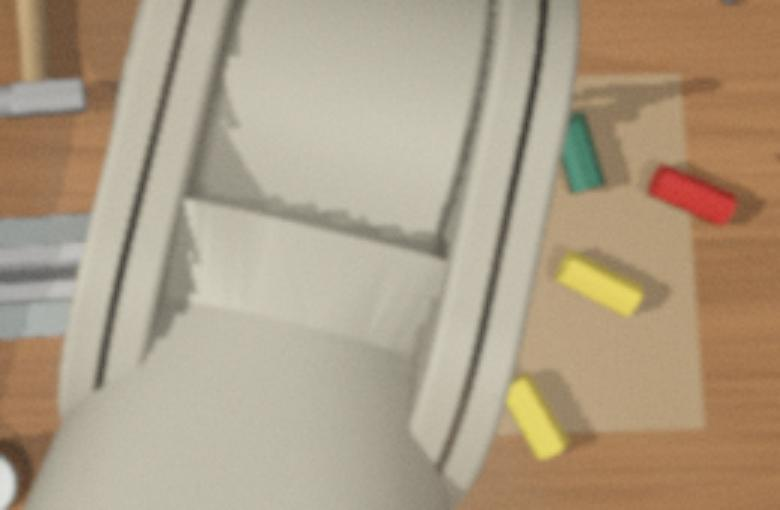

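```bash
python3 - <<'E'
from h import *
d=img('top'); a=cv2.imread('pics/top0.png')
h=cv2.cvtColor(a,cv2.COLOR_BGR2HSV)
for p in((349,211),(392,201),(350,251)): print(h[p[1]-1:p[1]+2,p[0]-1:p[0]+2].reshape(-1,3).tolist()[::4])
m=cv2.inRange(h,(45,60,10),(100,255,200))
cs,_=cv2.findContours(m,cv2.RETR_EXTERNAL,cv2.CHAIN_APPROX_NONE)
for c in cs:
    if cv2.contourArea(c)<40: continue
    P=np.array([onz(d,*q[0],0.02)[:2] for q in c],np.float32)*1000
    r=cv2.minAreaRect(P); b=cv2.boxPoints(r); e=max(b[1]-b[0],b[2]-b[1],key=np.linalg.norm)
    M=cv2.moments(c);u,v=M['m10']/M['m00'],M['m01']/M['m00']
    print(np.round((u,v)),cv2.contourArea(c),'ctr',np.round(onz(d,u,v,.02)[:2],4),'box',np.round(np.array(r[0])/1000,4),np.round(r[1]),'ang',round(np.arctan2(e[1],e[0])%np.pi,3))
E
```

```text
[[73, 91, 138], [75, 86, 142], [75, 86, 134]]
[[77, 99, 150], [77, 94, 146], [78, 106, 137]]
[[75, 75, 130], [74, 83, 142], [76, 86, 142]]
[351. 247.] 104.5 ctr [ 0.5007 -0.2377] box [ 0.4974 -0.2351] [22. 51.] ang 2.877
[349. 210.] 133.5 ctr [ 0.5947 -0.2378] box [ 0.5926 -0.2355] [21. 60.] ang 2.826
[392. 200.] 220.0 ctr [ 0.6151 -0.346 ] box [ 0.6152 -0.346 ] [61. 26.] ang 0.241
```

The guard is back, leaning past upright, and clear of the cradle. Bars: A ≈ (0.494, -0.235), B ≈ (0.594, -0.236), C ≈ (0.616, -0.347). I'll go over A and refine with the wrist camera.

Call:
{"api": "play_rows", "payload": {
  "deltas": [
    {"xyz": [0,-0.02,0],"spin": 0.12,"hand": 0.06},
    {"xyz": [-0.005,-0.04,0],"spin": 0.24,"hand": 0.06},
    {"xyz": [-0.01,-0.06,0],"spin": 0.36,"hand": 0.06},
    {"xyz": [-0.015,-0.08,-0.01],"spin": 0.48,"hand": 0.06},
    {"xyz": [-0.02,-0.1,-0.03],"spin": 0.6,"hand": 0.06},
    {"xyz": [-0.025,-0.12,-0.05],"spin": 0.72,"hand": 0.06},
    {"xyz": [-0.03,-0.14,-0.07],"spin": 0.84,"hand": 0.06},
    {"xyz": [-0.041,-0.158,-0.09],"spin": 0.96,"hand": 0.06}
  ]
}}

```text
time: 5.03
tool_pos: [0.495, -0.2368, 0.2629]
orientation: [[-0.84, 0.543, 0.003], [0.543, 0.84, -0.003], [-0.004, -0.0, -1.0]]
contact_force: [1.6, -1.4, 0.1]
gripper_width: 0.0602
finger_force: 0.0
```

Call:
{"api": "play_rows", "payload": {
  "deltas": [
    {"xyz": [0,0,-0.03],"spin": 0.12,"hand": 0.06},
    {"xyz": [0,0,-0.06],"spin": 0.24,"hand": 0.06},
    {"xyz": [0,0,-0.08],"spin": 0.309,"hand": 0.06},
    {"xyz": [0,0,-0.096],"spin": 0.309,"hand": 0.06},
    {"xyz": [0,0,-0.096],"spin": 0.309,"hand": 0.06},
    {"xyz": [0,0,-0.096],"spin": 0.309,"hand": 0.06}
  ]
}}

```text
time: 5.53
tool_pos: [0.4936, -0.2348, 0.1665]
orientation: [[-0.963, 0.268, -0.001], [0.268, 0.963, 0.0], [0.001, -0.0, -1.0]]
contact_force: [1.0, -0.8, 1.2]
gripper_width: 0.06
finger_force: 0.0
```

```bash
cat > wr.py <<'E'
from h import *
import sys
def wr(lab):
    s=st(); d=img('wrist',lab); h=cv2.cvtColor(d['pixels'],cv2.COLOR_BGR2HSV)
    m=cv2.inRange(h,(50,60,10),(100,255,255)); m=cv2.morphologyEx(m,cv2.MORPH_OPEN,np.ones((3,3)))
    cs,_=cv2.findContours(m,cv2.RETR_EXTERNAL,cv2.CHAIN_APPROX_NONE)
    for c in cs:
        if cv2.contourArea(c)<150: continue
        P=np.array([onz(d,*map(float,q[0]),0.022,True)[:2] for q in c],np.float32)*1000
        r=cv2.minAreaRect(P); b=cv2.boxPoints(r); e=max(b[1]-b[0],b[2]-b[1],key=np.linalg.norm)
        print(cv2.boundingRect(c),'box',np.round(np.array(r[0])/1000,4),np.round(r[1]),'ang',round(np.arctan2(e[1],e[0])%np.pi,3),'d',np.round(np.array(r[0])/1000-s['tool_pos'][:2],4))
    print('cam',ray(d,d['cx'],d['cy'],True),d['cx'],d['cy'])
wr(sys.argv[1])
E
python3 wr.py w1
```

```text
t 5.53 tcp [ 0.4936 -0.2348  0.1665] yawY 1.299 F [ 1.  -0.8  1.2] w 0.06 ff 0.0 q [-0.56  0.2  -0.32  1.05 -0.   -0.29]
(204, 323, 28, 41) box [ 0.6247 -0.3355] [25. 57.] ang 3.085 d [ 0.131  -0.1007]
(289, 271, 31, 58) box [ 0.5943 -0.2367] [26. 66.] ang 2.859 d [ 0.1006 -0.0019]
(261, 164, 31, 76) box [ 0.4932 -0.2354] [25. 66.] ang 2.882 d [-0.0004 -0.0006]
cam (array([ 0.42064774, -0.21428901,  0.28403848]), array([ 0.28456933, -0.07819871, -0.95546076])) 277.2798109706326 208.84742819031368
```

View pics/w1.png

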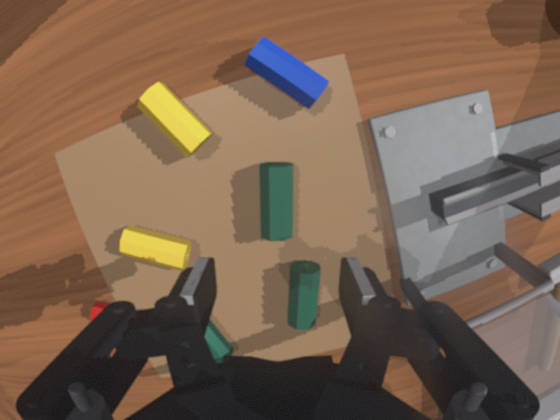

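A sits at pixel (277,200), right under the TCP by calibration. B is at (305,295). Grasping A.

Call:
{"api": "play_rows", "payload": {
  "deltas": [
    {"xyz": [0,0,-0.035],"spin": 0.012,"hand": 0.06},
    {"xyz": [0,0,-0.07],"spin": 0.012,"hand": 0.06},
    {"xyz": [0,0,-0.1],"spin": 0.012,"hand": 0.06},
    {"xyz": [0,0,-0.125],"spin": 0.012,"hand": 0.06},
    {"xyz": [0,0,-0.138],"spin": 0.012,"hand": 0.06},
    {"xyz": [0,0,-0.138],"spin": 0.012,"hand": 0.015},
    {"xyz": [0,0,-0.138],"spin": 0.012,"hand": 0.015},
    {"xyz": [0,0,-0.138],"spin": 0.012,"hand": 0.015}
  ],
  "newtons": 40
}}

```text
time: 6.25
tool_pos: [0.4955, -0.2357, 0.0309]
orientation: [[-0.967, 0.256, 0.004], [0.256, 0.967, -0.002], [-0.004, -0.001, -1.0]]
contact_force: [-0.5, 1.6, 0.5]
gripper_width: 0.0268
finger_force: 40.3
```

Call:
{"api": "play_rows", "payload": {
  "deltas": [
    {"xyz": [0,0,0],"spin": 0,"hand": 0.015},
    {"xyz": [0,0,0],"spin": 0,"hand": 0.015},
    {"xyz": [0,0,0.02],"spin": 0,"hand": 0.015},
    {"xyz": [0,0,0.05],"spin": 0,"hand": 0.015},
    {"xyz": [0,0,0.085],"spin": 0,"hand": 0.015},
    {"xyz": [0,0,0.12],"spin": 0,"hand": 0.015},
    {"xyz": [0,0,0.14],"spin": 0,"hand": 0.015},
    {"xyz": [0,0,0.14],"spin": 0,"hand": 0.015}
  ]
}}

```text
time: 6.92
tool_pos: [0.4972, -0.2367, 0.1754]
orientation: [[-0.967, 0.256, 0.011], [0.256, 0.967, -0.007], [-0.012, -0.004, -1.0]]
contact_force: [0.4, -0.3, -1.2]
gripper_width: 0.0268
finger_force: 40.3
```

Call:
{"api": "play_rows", "payload": {
  "deltas": [
    {"xyz": [0.005,0.02,0],"spin": -0.12,"hand": 0.015},
    {"xyz": [0.01,0.04,0],"spin": -0.24,"hand": 0.015},
    {"xyz": [0.014,0.065,0],"spin": -0.36,"hand": 0.015},
    {"xyz": [0.018,0.09,0],"spin": -0.48,"hand": 0.015},
    {"xyz": [0.022,0.115,0],"spin": -0.6,"hand": 0.015},
    {"xyz": [0.027,0.14,0],"spin": -0.72,"hand": 0.015},
    {"xyz": [0.032,0.165,0],"spin": -0.84,"hand": 0.015},
    {"xyz": [0.037,0.176,0],"spin": -0.96,"hand": 0.015}
  ]
}}

```text
time: 7.58
tool_pos: [0.5295, -0.0556, 0.1679]
orientation: [[-0.341, 0.94, -0.001], [0.94, 0.341, 0.001], [0.002, -0.001, -1.0]]
contact_force: [0.2, 0.3, -1.1]
gripper_width: 0.027
finger_force: 40.3
```

Call:
{"api": "play_rows", "payload": {
  "deltas": [
    {"xyz": [0,0,0],"spin": -0.12,"hand": 0.015},
    {"xyz": [0,0,-0.01],"spin": -0.24,"hand": 0.015},
    {"xyz": [0,0,-0.02],"spin": -0.316,"hand": 0.015},
    {"xyz": [0,0,-0.04],"spin": -0.316,"hand": 0.015},
    {"xyz": [0,0,-0.06],"spin": -0.316,"hand": 0.015},
    {"xyz": [0,0,-0.07],"spin": -0.316,"hand": 0.015},
    {"xyz": [0,0,-0.07],"spin": -0.316,"hand": 0.015},
    {"xyz": [0,0,-0.07],"spin": -0.316,"hand": 0.015}
  ]
}}

```text
time: 8.25
tool_pos: [0.5297, -0.0582, 0.098]
orientation: [[-0.036, 0.999, -0.002], [0.999, 0.036, 0.0], [0.0, -0.002, -1.0]]
contact_force: [0.4, -0.2, 0.1]
gripper_width: 0.0271
finger_force: 40.3
```

```bash
python3 - <<'E'
from h import *
s=st(); print(W(0,-.046,.07)-s['tool_pos'])
d=img('wrist','w2')
E
```

```text
t 8.25 tcp [ 0.5297 -0.0582  0.098 ] yawY 0.036 F [ 0.4 -0.2  0.1] w 0.0271 ff 40.3 q [-0.23  0.25 -0.42  0.9   0.    1.3 ]
[ 0.00084109 -0.00076235 -0.02797911]
```

View pics/w2.png

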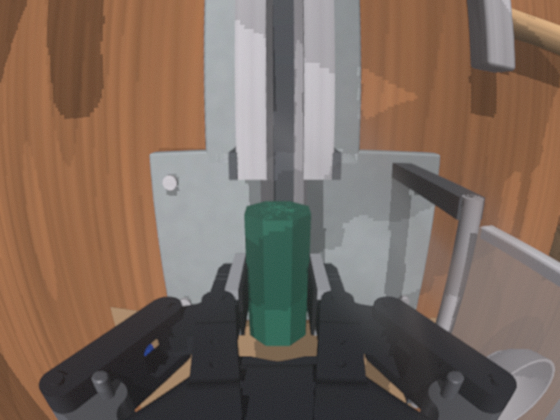

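Bar A is held upright, at (278,270), above the bed. The tube mouth centre is near (285,178), slightly right of the tool plane, so I'll check the lateral offset.

```bash
python3 - <<'E'
from h import *
d=img('wrist')
c,s=np.cos(FP[2]),np.sin(FP[2])
def own(p): e=p[:2]-np.array(FP[:2]); return np.round(((c*e[0]+s*e[1])*1e3,(-s*e[0]+c*e[1])*1e3),1)
for u,v,z in((237,178,.077),(333,178,.077),(266,178,.077),(304,178,.077),(239,10,.077),(333,10,.077),(152,154,.01),(438,154,.01),(206,100,.01),(359,100,.01)):
    print((u,v),own(onz(d,u,v,z,True)))
print('tcp',own(readout.read_state()['tool_pos']), d['fx'])
E
```

```text
(237, 178) [-17.9   1.4]
(333, 178) [24.5  1.6]
(266, 178) [-5.1  1.4]
(304, 178) [11.6  1.4]
(239, 10) [-16.5  75.7]
(333, 10) [23.6 76.2]
(152, 154) [-84.    4.9]
(438, 154) [111.2   6.5]
(206, 100) [-45.3  38.7]
(359, 100) [51.9 39.1]
tcp [  0.7 -45.6] 325.19226210127806
```

```bash
python3 - <<'E'
from h import *
d=img('wrist')
c,s=np.cos(FP[2]),np.sin(FP[2])
def own(p): e=p[:2]-np.array(FP[:2]); return np.round(((c*e[0]+s*e[1])*1e3,(-s*e[0]+c*e[1])*1e3),1)
g=cv2.cvtColor(d['pixels'],cv2.COLOR_BGR2HSV); m=cv2.inRange(g,(60,70,10),(100,255,255))
for v in(225,240,255):
    x=np.where(m[v,200:350])[0]+200; a,b=x.min(),x.max(); print(a,b,own(onz(d,float(a),v,.085,True)),own(onz(d,float(b),v,.085,True)))
k=cv2.cvtColor(d['pixels'],cv2.COLOR_BGR2GRAY).astype(int)
for v in(20,60,120): print(v,k[v,225:350:3].tolist())
print(own(ray(d,0,0)[0]))
E
```

```text
245 309 [-13.5 -17.9] [ 14.2 -17.9]
246 309 [-13.3 -25. ] [ 14.5 -25. ]
246 308 [-13.6 -32.3] [ 14.3 -32.3]
20 [170, 171, 173, 188, 181, 173, 172, 169, 168, 172, 172, 172, 154, 93, 94, 76, 84, 85, 85, 86, 85, 85, 129, 131, 132, 159, 176, 174, 171, 170, 167, 169, 169, 169, 166, 152, 144, 141, 143, 143, 140, 140]
60 [170, 171, 185, 200, 200, 200, 198, 195, 195, 199, 199, 198, 178, 93, 96, 69, 86, 82, 85, 87, 87, 84, 138, 158, 158, 171, 171, 171, 170, 167, 164, 166, 170, 168, 165, 151, 142, 143, 142, 142, 142, 142]
120 [164, 168, 175, 197, 198, 196, 195, 193, 191, 194, 194, 193, 179, 105, 108, 95, 92, 94, 93, 91, 91, 88, 141, 161, 160, 173, 191, 191, 190, 190, 186, 188, 189, 191, 187, 157, 139, 139, 139, 143, 141, 139]
[ 0.2 30.2]
```

Call:
{"api": "play_rows", "payload": {
  "deltas": [
    {"xyz": [0.003,0,0],"spin": 0,"hand": 0.015},
    {"xyz": [0.003,0,-0.01],"spin": 0,"hand": 0.015},
    {"xyz": [0.003,0,-0.016],"spin": 0,"hand": 0.015},
    {"xyz": [0.003,0,-0.021],"spin": 0,"hand": 0.015},
    {"xyz": [0.003,0,-0.025],"spin": 0,"hand": 0.015},
    {"xyz": [0.003,0,-0.025],"spin": 0,"hand": 0.015},
    {"xyz": [0.003,0,-0.025],"spin": 0,"hand": 0.015}
  ]
}}

```text
time: 8.98
tool_pos: [0.533, -0.0583, 0.073]
orientation: [[-0.036, 0.999, -0.001], [0.999, 0.036, 0.0], [0.0, -0.001, -1.0]]
contact_force: [0.4, -0.7, -0.9]
gripper_width: 0.0266
finger_force: 40.3
```

```bash
sed -i 's/^FP=.*/FP=(0.532,-0.0115,0.0348)/' h.py; python3 -c "
from h import *
st(); print(W(0,-.046,.07),W(0,-.093,.07),W(0,-.0125,.07))"
```

```text
t 8.98 tcp [ 0.533  -0.0583  0.073 ] yawY 0.036 F [ 0.4 -0.7 -0.9] w 0.0266 ff 40.3 q [-0.23  0.29 -0.44  0.85 -0.    1.31]
[ 0.53360048 -0.05747215  0.07      ] [ 0.53523575 -0.10444369  0.07      ] [ 0.53243491 -0.02399243  0.07      ]
```

Call:
{"api": "play_rows", "payload": {
  "deltas": [
    {"xyz": [0,0,-0.002],"spin": 0,"hand": 0.015},
    {"xyz": [0,0,-0.003],"spin": 0,"hand": 0.015},
    {"xyz": [0,0,-0.004],"spin": 0,"hand": 0.015},
    {"xyz": [0,0,-0.004],"spin": 0,"hand": 0.015}
  ]
}}

```text
time: 9.32
tool_pos: [0.5335, -0.0584, 0.0721]
orientation: [[-0.036, 0.999, 0.0], [0.999, 0.036, -0.0], [-0.0, 0.0, -1.0]]
contact_force: [-6.7, 1.5, 16.3]
gripper_width: 0.0273
finger_force: 42.4
```

Call:
{"api": "play_rows", "payload": {
  "deltas": [
    {"xyz": [0,0,0.002],"spin": 0,"hand": 0.05},
    {"xyz": [0,0,0.002],"spin": 0,"hand": 0.05},
    {"xyz": [0,0,0.002],"spin": 0,"hand": 0.05},
    {"xyz": [0,0,0.03],"spin": 0,"hand": 0.05},
    {"xyz": [0,0,0.06],"spin": 0,"hand": 0.03},
    {"xyz": [0.001,-0.03,0.06],"spin": 0,"hand": 0.0},
    {"xyz": [0.002,-0.055,0.06],"spin": 0,"hand": 0.0},
    {"xyz": [0.002,-0.055,0.06],"spin": 0,"hand": 0.0}
  ]
}}

```text
time: 9.98
tool_pos: [0.5369, -0.1169, 0.1304]
orientation: [[-0.033, 0.999, 0.003], [0.999, 0.033, -0.003], [-0.003, 0.003, -1.0]]
contact_force: [0.7, -0.5, 0.1]
gripper_width: 0.0018
finger_force: 0.0
```

```bash
python3 -c "
from h import *
st(); img('wrist','w3')"
```

```text
t 9.98 tcp [ 0.5369 -0.1169  0.1304] yawY 0.033 F [ 0.7 -0.5  0.1] w 0.0018 ff 0.0 q [-0.33  0.24 -0.36  0.97 -0.    1.21]
```

View pics/w3.png

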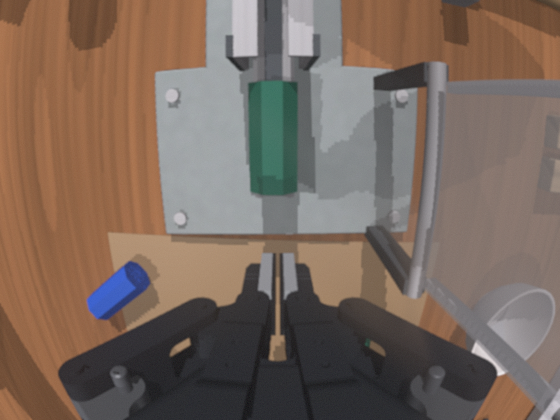

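Bar A lies in the bed at (273,138), and the fingers are closed behind it. Now pushing.

Call:
{"api": "play_rows", "payload": {
  "deltas": [
    {"xyz": [0,0,-0.03],"spin": 0,"hand": 0.0},
    {"xyz": [0,0,-0.055],"spin": 0,"hand": 0.0},
    {"xyz": [0,0,-0.055],"spin": 0,"hand": 0.0},
    {"xyz": [0,0.01,-0.055],"spin": 0,"hand": 0.0},
    {"xyz": [-0.001,0.02,-0.055],"spin": 0,"hand": 0.0},
    {"xyz": [-0.001,0.03,-0.055],"spin": 0,"hand": 0.0},
    {"xyz": [-0.002,0.04,-0.055],"spin": 0,"hand": 0.0},
    {"xyz": [-0.002,0.05,-0.055],"spin": 0,"hand": 0.0}
  ]
}}

```text
time: 10.7
tool_pos: [0.534, -0.062, 0.0757]
orientation: [[-0.037, 0.999, 0.002], [0.999, 0.037, -0.0], [-0.0, 0.002, -1.0]]
contact_force: [0.3, 0.5, -0.1]
gripper_width: -0.0001
finger_force: 0.2
```

```bash
python3 -c "
from h import *
st()"
```

```text
t 10.7 tcp [ 0.534  -0.062   0.0757] yawY 0.037 F [ 0.3  0.5 -0.1] w -0.0001 ff 0.2 q [-0.24  0.29 -0.43  0.85  0.    1.3 ]
```

Call:
{"api": "play_rows", "payload": {
  "deltas": [
    {"xyz": [0,0.01,0],"spin": 0,"hand": 0.0},
    {"xyz": [-0.001,0.02,0],"spin": 0,"hand": 0.0},
    {"xyz": [-0.001,0.028,0],"spin": 0,"hand": 0.0},
    {"xyz": [-0.001,0.035,0],"spin": 0,"hand": 0.0},
    {"xyz": [-0.001,0.035,0],"spin": 0,"hand": 0.0},
    {"xyz": [-0.001,0.035,0],"spin": 0,"hand": 0.0},
    {"xyz": [-0.001,0.03,0.0],"spin": 0,"hand": 0.0},
    {"xyz": [-0.001,0.03,0.05],"spin": 0,"hand": 0.03}
  ]
}}

```text
time: 11.37
tool_pos: [0.526, -0.0332, 0.1092]
orientation: [[-0.035, 0.999, -0.016], [0.999, 0.035, 0.002], [0.003, -0.015, -1.0]]
contact_force: [-1.0, -0.4, -0.8]
gripper_width: 0.0108
finger_force: 0.0
```

```bash
cat > m.py <<'E'
from h import *
# wrist view: tube mouth and any green in own frame at z=.069
s=st(); d=img('wrist')
c,sn=np.cos(FP[2]),np.sin(FP[2])
def own(p): e=p[:2]-np.array(FP[:2]); return np.round(((c*e[0]+sn*e[1])*1e3,(-sn*e[0]+c*e[1])*1e3),1)
h=cv2.cvtColor(d['pixels'],cv2.COLOR_BGR2HSV); m=cv2.inRange(h,(55,60,5),(100,255,255))
cs,_=cv2.findContours(m,cv2.RETR_EXTERNAL,cv2.CHAIN_APPROX_NONE)
for q in cs:
    if cv2.contourArea(q)<60: continue
    x,y,w,hh=cv2.boundingRect(q)
    print((x,y,w,hh),'far',own(onz(d,x+w/2,y,.069,True)),'near(tail top)',own(onz(d,x+w/2,y+hh,.066,True)))
print('tcp own',own(s['tool_pos']))
E
python3 m.py
```

```text
t 11.37 tcp [ 0.526  -0.0332  0.1092] yawY 0.035 F [-1.  -0.4 -0.8] w 0.0108 ff 0.0 q [-0.19  0.24 -0.41  0.94 -0.    1.35]
(275, 99, 32, 128) far [-1.1 60.6] near(tail top) [-0.4 -5.1]
tcp own [ -6.7 -21.5]
```

Call:
{"api": "play_rows", "payload": {
  "deltas": [
    {"xyz": [0,-0.01,0.03],"spin": 0,"hand": 0.06},
    {"xyz": [0,-0.03,0.05],"spin": 0.12,"hand": 0.06},
    {"xyz": [0,-0.055,0.05],"spin": 0.24,"hand": 0.06},
    {"xyz": [0,-0.08,0.05],"spin": 0.36,"hand": 0.06},
    {"xyz": [0,-0.11,0.05],"spin": 0.48,"hand": 0.06},
    {"xyz": [0,-0.14,0.05],"spin": 0.6,"hand": 0.06},
    {"xyz": [0.0,-0.17,0.05],"spin": 0.72,"hand": 0.06},
    {"xyz": [0.02,-0.2,0.05],"spin": 0.84,"hand": 0.06}
  ]
}}

```text
time: 12.08
tool_pos: [0.5491, -0.235, 0.1659]
orientation: [[-0.771, 0.637, -0.004], [0.637, 0.771, 0.001], [0.004, -0.001, -1.0]]
contact_force: [0.3, 0.9, 0.2]
gripper_width: 0.0598
finger_force: 0.0
```

Call:
{"api": "play_rows", "payload": {
  "deltas": [
    {"xyz": [0.02,-0.006,0],"spin": 0.12,"hand": 0.06},
    {"xyz": [0.04,-0.006,0],"spin": 0.24,"hand": 0.06},
    {"xyz": [0.042,-0.006,0],"spin": 0.36,"hand": 0.06},
    {"xyz": [0.042,-0.006,-0.005],"spin": 0.413,"hand": 0.06},
    {"xyz": [0.042,-0.006,-0.005],"spin": 0.413,"hand": 0.06},
    {"xyz": [0.042,-0.006,-0.005],"spin": 0.413,"hand": 0.06}
  ]
}}

```text
time: 12.58
tool_pos: [0.5939, -0.2399, 0.1607]
orientation: [[-0.96, 0.28, -0.001], [0.28, 0.96, 0.0], [0.001, 0.0, -1.0]]
contact_force: [-0.2, -0.9, 0.4]
gripper_width: 0.0604
finger_force: 0.0
```

```bash
python3 wr.py w4; python3 bars.py|grep scene
```

```text
t 12.58 tcp [ 0.5939 -0.2399  0.1607] yawY 1.286 F [-0.2 -0.9  0.4] w 0.0604 ff 0.0 q [-0.48  0.37 -0.11  1.09 -0.   -0.2 ]
(143, 222, 51, 61) box [ 0.6097 -0.3457] [54. 31.] ang 0.239 d [ 0.0158 -0.1057]
(266, 163, 32, 78) box [ 0.5932 -0.2357] [25. 66.] ang 2.848 d [-0.0007  0.0042]
(521, 56, 39, 28) box [0.5325 0.0528] [62. 27.] ang 1.465 d [-0.0614  0.2927]
cam (array([ 0.52121087, -0.21856717,  0.27832971]), array([ 0.28317981, -0.0815539 , -0.95559309])) 277.2798109706326 208.84742819031368
scene [142. 238.] 285.0 ctr [ 0.6213 -0.3454] box [ 0.62   -0.3465] [81. 28.] ang 0.252
scene [191. 231.] 279.5 ctr [ 0.5967 -0.2338] box [ 0.5953 -0.2334] [31. 76.] ang 2.846
scene [158. 136.] 541.5 ctr [ 0.2632 -0.3931] box [ 0.2554 -0.3938] [101. 117.] ang 2.073
scene [122.  95.] 488.0 ctr [ 0.0669 -0.562 ] box [ 0.0628 -0.5655] [219.  57.] ang 0.649
scene [360.  41.] 238.5 ctr [-0.2999  0.2446] box [-0.3086  0.2467] [ 34. 281.] ang 2.901
scene [297.   2.] 152.0 ctr [-0.6076  0.0017] box [-0.6018  0.    ] [ 56. 164.] ang 1.598
scene [142.  23.] 1269.0 ctr [-0.4087 -0.6199] box [-0.4221 -0.6225] [408. 133.] ang 0.286
```

Call:
{"api": "play_rows", "payload": {
  "deltas": [
    {"xyz": [0,0.004,-0.03],"spin": -0.009,"hand": 0.06},
    {"xyz": [0,0.004,-0.065],"spin": -0.009,"hand": 0.06},
    {"xyz": [0,0.004,-0.095],"spin": -0.009,"hand": 0.06},
    {"xyz": [0,0.004,-0.12],"spin": -0.009,"hand": 0.06},
    {"xyz": [0,0.004,-0.132],"spin": -0.009,"hand": 0.06},
    {"xyz": [0,0.004,-0.132],"spin": -0.009,"hand": 0.015},
    {"xyz": [0,0.004,-0.132],"spin": -0.009,"hand": 0.015},
    {"xyz": [0,0.004,-0.132],"spin": -0.009,"hand": 0.015}
  ]
}}

```text
time: 13.4
tool_pos: [0.5958, -0.2361, 0.0312]
orientation: [[-0.958, 0.287, 0.003], [0.287, 0.958, -0.001], [-0.003, -0.001, -1.0]]
contact_force: [-1.1, 0.4, 0.4]
gripper_width: 0.0271
finger_force: 41.9
```

Call:
{"api": "play_rows", "payload": {
  "deltas": [
    {"xyz": [0,0,0],"spin": 0,"hand": 0.015},
    {"xyz": [0,0,0],"spin": 0,"hand": 0.015},
    {"xyz": [0,0,0.02],"spin": 0,"hand": 0.015},
    {"xyz": [0,0,0.05],"spin": 0,"hand": 0.015},
    {"xyz": [0,0,0.085],"spin": 0,"hand": 0.015},
    {"xyz": [-0.01,0,0.12],"spin": 0,"hand": 0.015},
    {"xyz": [-0.03,0,0.14],"spin": -0.1,"hand": 0.015},
    {"xyz": [-0.06,0,0.14],"spin": -0.217,"hand": 0.015}
  ]
}}

```text
time: 14.07
tool_pos: [0.54, -0.2382, 0.1771]
orientation: [[-0.872, 0.489, 0.014], [0.489, 0.872, -0.008], [-0.016, 0.0, -1.0]]
contact_force: [1.3, -2.0, 0.8]
gripper_width: 0.0268
finger_force: 41.9
```

```bash
python3 -c "
from h import *
s=st(); print(W(0,-.046,.1)-s['tool_pos'])"
```

```text
t 14.07 tcp [ 0.54   -0.2382  0.1771] yawY 1.059 F [ 1.3 -2.   0.8] w 0.0268 ff 41.9 q [-0.53  0.26 -0.22  1.07  0.   -0.01]
[-0.00644871  0.18073292 -0.07709956]
```

Call:
{"api": "play_rows", "payload": {
  "deltas": [
    {"xyz": [0,0.02,0],"spin": -0.12,"hand": 0.015},
    {"xyz": [0,0.045,0],"spin": -0.24,"hand": 0.015},
    {"xyz": [0,0.07,0],"spin": -0.36,"hand": 0.015},
    {"xyz": [0,0.095,0],"spin": -0.48,"hand": 0.015},
    {"xyz": [0,0.12,0],"spin": -0.6,"hand": 0.015},
    {"xyz": [0,0.145,0],"spin": -0.72,"hand": 0.015},
    {"xyz": [0,0.168,0],"spin": -0.84,"hand": 0.015},
    {"xyz": [0,0.178,0],"spin": -0.96,"hand": 0.015}
  ]
}}

```text
time: 14.73
tool_pos: [0.5343, -0.0549, 0.1703]
orientation: [[-0.099, 0.995, 0.002], [0.995, 0.099, 0.001], [0.001, 0.002, -1.0]]
contact_force: [-0.2, -0.4, -1.4]
gripper_width: 0.0268
finger_force: 41.9
```

Call:
{"api": "play_rows", "payload": {
  "deltas": [
    {"xyz": [0,0,0],"spin": -0.065,"hand": 0.015},
    {"xyz": [0,0,-0.02],"spin": -0.065,"hand": 0.015},
    {"xyz": [0,0,-0.04],"spin": -0.065,"hand": 0.015},
    {"xyz": [0,0,-0.06],"spin": -0.065,"hand": 0.015},
    {"xyz": [0,0,-0.07],"spin": -0.065,"hand": 0.015},
    {"xyz": [0,0,-0.07],"spin": -0.065,"hand": 0.015},
    {"xyz": [0,0,-0.07],"spin": -0.065,"hand": 0.015}
  ]
}}

```text
time: 15.32
tool_pos: [0.5344, -0.0574, 0.0995]
orientation: [[-0.038, 0.999, -0.0], [0.999, 0.038, 0.0], [0.0, -0.0, -1.0]]
contact_force: [0.6, 0.4, -0.3]
gripper_width: 0.0268
finger_force: 41.9
```

```bash
python3 m.py
```

```text
t 15.32 tcp [ 0.5344 -0.0574  0.0995] yawY 0.038 F [ 0.6  0.4 -0.3] w 0.0268 ff 41.9 q [-0.23  0.26 -0.41  0.9   0.    1.31]
(244, 199, 66, 145) far [  0.3 -11. ] near(tail top) [   0.5 -101.3]
(256, 45, 36, 140) far [-1.3 60.6] near(tail top) [-1.2 -4.9]
tcp own [  0.8 -46. ]
```

Call:
{"api": "play_rows", "payload": {
  "deltas": [
    {"xyz": [0,0,-0.01],"spin": 0,"hand": 0.015},
    {"xyz": [0,0,-0.018],"spin": 0,"hand": 0.015},
    {"xyz": [0,0,-0.023],"spin": 0,"hand": 0.015},
    {"xyz": [0,0,-0.026],"spin": 0,"hand": 0.015},
    {"xyz": [0,0,-0.028],"spin": 0,"hand": 0.015},
    {"xyz": [0,0,-0.028],"spin": 0,"hand": 0.015}
  ]
}}

```text
time: 15.87
tool_pos: [0.5336, -0.0573, 0.0724]
orientation: [[-0.038, 0.999, -0.002], [0.999, 0.038, 0.0], [0.0, -0.002, -1.0]]
contact_force: [-5.6, 1.1, 11.6]
gripper_width: 0.0269
finger_force: 43.4
```

Call:
{"api": "play_rows", "payload": {
  "deltas": [
    {"xyz": [0,0,0.0],"spin": 0,"hand": 0.05},
    {"xyz": [0,0,0.0],"spin": 0,"hand": 0.05},
    {"xyz": [0,0,0.0],"spin": 0,"hand": 0.05},
    {"xyz": [0,0,0.03],"spin": 0,"hand": 0.05},
    {"xyz": [0,0,0.06],"spin": 0,"hand": 0.03},
    {"xyz": [0.001,-0.03,0.06],"spin": 0,"hand": 0.0},
    {"xyz": [0.002,-0.055,0.06],"spin": 0,"hand": 0.0},
    {"xyz": [0.002,-0.055,0.06],"spin": 0,"hand": 0.0}
  ]
}}

```text
time: 16.53
tool_pos: [0.5381, -0.1159, 0.1322]
orientation: [[-0.035, 0.999, 0.003], [0.999, 0.035, -0.003], [-0.003, 0.003, -1.0]]
contact_force: [1.0, -0.1, 0.3]
gripper_width: 0.0015
finger_force: 0.0
```

```bash
python3 m.py
```

```text
t 16.53 tcp [ 0.5381 -0.1159  0.1322] yawY 0.035 F [ 1.  -0.1  0.3] w 0.0015 ff 0.0 q [-0.33  0.24 -0.35  0.97 -0.    1.21]
(247, 79, 48, 114) far [ -1.1 -10.9] near(tail top) [ -1.3 -76. ]
(247, 0, 49, 71) far [-0.8 35.4] near(tail top) [-0.8 -6. ]
tcp own [   2.4 -104.6]
```

Call:
{"api": "play_rows", "payload": {
  "deltas": [
    {"xyz": [-0.001,0,-0.03],"spin": 0,"hand": 0.0},
    {"xyz": [-0.001,0,-0.055],"spin": 0,"hand": 0.0},
    {"xyz": [-0.001,0,-0.055],"spin": 0,"hand": 0.0},
    {"xyz": [-0.001,0.01,-0.055],"spin": 0,"hand": 0.0},
    {"xyz": [-0.002,0.02,-0.055],"spin": 0,"hand": 0.0},
    {"xyz": [-0.002,0.03,-0.055],"spin": 0,"hand": 0.0},
    {"xyz": [-0.003,0.04,-0.055],"spin": 0,"hand": 0.0},
    {"xyz": [-0.003,0.05,-0.055],"spin": 0,"hand": 0.0}
  ]
}}

```text
time: 17.25
tool_pos: [0.5341, -0.0611, 0.0774]
orientation: [[-0.039, 0.999, 0.002], [0.999, 0.039, -0.0], [-0.0, 0.002, -1.0]]
contact_force: [0.5, -0.3, 0.4]
gripper_width: -0.0003
finger_force: 0.3
```

Call:
{"api": "play_rows", "payload": {
  "deltas": [
    {"xyz": [0,0.01,0],"spin": 0,"hand": 0.0},
    {"xyz": [-0.001,0.02,0],"spin": 0,"hand": 0.0},
    {"xyz": [-0.001,0.028,0],"spin": 0,"hand": 0.0},
    {"xyz": [-0.001,0.036,0],"spin": 0,"hand": 0.0},
    {"xyz": [-0.001,0.036,0],"spin": 0,"hand": 0.0}
  ]
}}

```text
time: 17.67
tool_pos: [0.5323, -0.0247, 0.0762]
orientation: [[-0.04, 0.999, 0.0], [0.999, 0.04, 0.001], [0.001, 0.0, -1.0]]
contact_force: [-0.5, -0.7, 0.1]
gripper_width: -0.0002
finger_force: 0.0
```

Call:
{"api": "play_rows", "payload": {
  "deltas": [
    {"xyz": [0,-0.008,0],"spin": 0,"hand": 0.0},
    {"xyz": [0,-0.01,0.04],"spin": 0,"hand": 0.03},
    {"xyz": [0,-0.03,0.08],"spin": 0,"hand": 0.06},
    {"xyz": [0,-0.06,0.1],"spin": -0.1,"hand": 0.06},
    {"xyz": [0,-0.09,0.1],"spin": -0.2,"hand": 0.06},
    {"xyz": [0,-0.12,0.1],"spin": -0.32,"hand": 0.06},
    {"xyz": [0,-0.15,0.1],"spin": -0.44,"hand": 0.06},
    {"xyz": [0.0,-0.18,0.1],"spin": -0.56,"hand": 0.06}
  ]
}}

```text
time: 18.33
tool_pos: [0.5322, -0.2087, 0.1765]
orientation: [[0.504, 0.863, 0.001], [0.863, -0.504, 0.0], [0.0, 0.001, -1.0]]
contact_force: [0.7, 0.0, -0.6]
gripper_width: 0.06
finger_force: 0.0
```

```bash
python3 wr.py w5; python3 bars.py|grep scene|head -2
```

```text
t 18.33 tcp [ 0.5322 -0.2087  0.1765] yawY -0.529 F [ 0.7  0.  -0.6] w 0.06 ff 0.0 q [-0.49  0.24 -0.25  1.08  0.    1.61]
(387, 266, 35, 33) box [ 0.603  -0.3459] [37. 32.] ang 0.218 d [ 0.0708 -0.1372]
(128, 0, 32, 14) box [0.519  0.0046] [13. 31.] ang 2.437 d [-0.0131  0.2133]
cam (array([ 0.56984699, -0.14320865,  0.29399788]), array([-0.14830279, -0.25431433, -0.95568326])) 277.2798109706326 208.84742819031368
scene [142. 238.] 283.0 ctr [ 0.621  -0.3454] box [ 0.62   -0.3465] [81. 28.] ang 0.252
scene [179. 107.] 530.5 ctr [ 0.1242 -0.3604] box [ 0.1168 -0.3655] [116. 123.] ang 1.88
```

Call:
{"api": "play_rows", "payload": {
  "deltas": [
    {"xyz": [0.01,-0.03,0],"spin": -0.12,"hand": 0.06},
    {"xyz": [0.025,-0.06,0],"spin": -0.24,"hand": 0.06},
    {"xyz": [0.04,-0.09,0],"spin": -0.36,"hand": 0.06},
    {"xyz": [0.055,-0.115,0],"spin": -0.48,"hand": 0.06},
    {"xyz": [0.07,-0.138,0],"spin": -0.6,"hand": 0.06},
    {"xyz": [0.083,-0.138,-0.01],"spin": -0.72,"hand": 0.06},
    {"xyz": [0.083,-0.138,-0.012],"spin": -0.8,"hand": 0.06},
    {"xyz": [0.083,-0.138,-0.012],"spin": -0.8,"hand": 0.06}
  ]
}}

```text
time: 19.15
tool_pos: [0.6152, -0.3436, 0.1623]
orientation: [[0.969, 0.246, -0.002], [0.246, -0.969, 0.002], [-0.002, -0.003, -1.0]]
contact_force: [0.9, -0.4, -0.2]
gripper_width: 0.0598
finger_force: 0.0
```

Call:
{"api": "play_rows", "payload": {
  "deltas": [
    {"xyz": [0,0,0],"spin": 0,"hand": 0.06},
    {"xyz": [0,0,0],"spin": 0,"hand": 0.06}
  ]
}}

```text
time: 19.32
tool_pos: [0.6151, -0.3436, 0.1642]
orientation: [[0.968, 0.249, -0.0], [0.249, -0.968, 0.001], [-0.0, -0.001, -1.0]]
contact_force: [-0.8, 0.3, -1.1]
gripper_width: 0.0602
finger_force: 0.0
```

```bash
python3 wr.py w6
```

```text
t 19.32 tcp [ 0.6151 -0.3436  0.1642] yawY -1.319 F [-0.8  0.3 -1.1] w 0.0602 ff 0.0 q [-0.6   0.47  0.05  1.15  0.    2.29]
(269, 166, 31, 74) box [ 0.6158 -0.3484] [64. 25.] ang 0.244 d [ 0.0007 -0.0048]
cam (array([ 0.68800438, -0.32459681,  0.28170334]), array([-0.28670974, -0.07213436, -0.95529794])) 277.2798109706326 208.84742819031368
```

Call:
{"api": "play_rows", "payload": {
  "deltas": [
    {"xyz": [0,-0.004,-0.03],"spin": -0.008,"hand": 0.06},
    {"xyz": [0,-0.004,-0.065],"spin": -0.008,"hand": 0.06},
    {"xyz": [0,-0.004,-0.095],"spin": -0.008,"hand": 0.06},
    {"xyz": [0,-0.004,-0.12],"spin": -0.008,"hand": 0.06},
    {"xyz": [0,-0.004,-0.134],"spin": -0.008,"hand": 0.06},
    {"xyz": [0,-0.004,-0.134],"spin": -0.008,"hand": 0.015},
    {"xyz": [0,-0.004,-0.134],"spin": -0.008,"hand": 0.015},
    {"xyz": [0,-0.004,-0.134],"spin": -0.008,"hand": 0.015}
  ]
}}

```text
time: 20.03
tool_pos: [0.6167, -0.3492, 0.0324]
orientation: [[0.971, 0.239, 0.003], [0.239, -0.971, -0.002], [0.002, 0.003, -1.0]]
contact_force: [-1.3, 0.5, 0.4]
gripper_width: 0.0268
finger_force: 42.2
```

Call:
{"api": "play_rows", "payload": {
  "deltas": [
    {"xyz": [0,0,0],"spin": 0,"hand": 0.015},
    {"xyz": [0,0,0],"spin": 0,"hand": 0.015},
    {"xyz": [0,0,0.02],"spin": 0,"hand": 0.015},
    {"xyz": [0,0,0.05],"spin": 0,"hand": 0.015},
    {"xyz": [0,0,0.085],"spin": 0,"hand": 0.015},
    {"xyz": [-0.01,0,0.12],"spin": 0,"hand": 0.015},
    {"xyz": [-0.03,0,0.14],"spin": 0.1,"hand": 0.015},
    {"xyz": [-0.06,0.02,0.14],"spin": 0.22,"hand": 0.015}
  ]
}}

```text
time: 20.7
tool_pos: [0.5611, -0.3344, 0.1789]
orientation: [[0.894, 0.448, 0.015], [0.448, -0.894, -0.012], [0.008, 0.018, -1.0]]
contact_force: [0.1, -0.5, 1.2]
gripper_width: 0.0268
finger_force: 42.3
```

Call:
{"api": "play_rows", "payload": {
  "deltas": [
    {"xyz": [-0.02,0.03,0],"spin": 0.12,"hand": 0.015},
    {"xyz": [-0.022,0.06,0],"spin": 0.24,"hand": 0.015},
    {"xyz": [-0.022,0.09,0],"spin": 0.36,"hand": 0.015},
    {"xyz": [-0.022,0.12,0],"spin": 0.48,"hand": 0.015},
    {"xyz": [-0.022,0.15,0],"spin": 0.6,"hand": 0.015},
    {"xyz": [-0.022,0.18,0],"spin": 0.72,"hand": 0.015},
    {"xyz": [-0.022,0.21,0],"spin": 0.84,"hand": 0.015},
    {"xyz": [-0.022,0.23,0],"spin": 0.96,"hand": 0.015}
  ]
}}

```text
time: 21.37
tool_pos: [0.5334, -0.0961, 0.1715]
orientation: [[0.142, 0.99, 0.002], [0.99, -0.142, 0.0], [0.001, 0.002, -1.0]]
contact_force: [-0.8, 1.2, -0.7]
gripper_width: 0.0269
finger_force: 42.3
```

```bash
python3 -c "
from h import *
s=st(); print(W(0,-.046,.1)-s['tool_pos'])"
```

```text
t 21.37 tcp [ 0.5334 -0.0961  0.1715] yawY -0.143 F [-0.8  1.2 -0.7] w 0.0269 ff 42.3 q [-0.3   0.19 -0.32  1.06  0.    1.42]
[ 0.00020521  0.03860891 -0.07147461]
```

Call:
{"api": "play_rows", "payload": {
  "deltas": [
    {"xyz": [0,0.02,0],"spin": 0.1,"hand": 0.015},
    {"xyz": [0,0.04,-0.01],"spin": 0.178,"hand": 0.015},
    {"xyz": [0,0.04,-0.03],"spin": 0.178,"hand": 0.015},
    {"xyz": [0,0.04,-0.05],"spin": 0.178,"hand": 0.015},
    {"xyz": [0,0.04,-0.07],"spin": 0.178,"hand": 0.015},
    {"xyz": [0,0.04,-0.07],"spin": 0.178,"hand": 0.015},
    {"xyz": [0,0.04,-0.07],"spin": 0.178,"hand": 0.015}
  ]
}}

```text
time: 21.95
tool_pos: [0.5327, -0.0582, 0.1002]
orientation: [[-0.028, 1.0, -0.001], [1.0, 0.028, 0.0], [0.0, -0.001, -1.0]]
contact_force: [-0.3, -0.6, -0.2]
gripper_width: 0.0269
finger_force: 42.3
```

```bash
python3 m.py
```

```text
t 21.95 tcp [ 0.5327 -0.0582  0.1002] yawY 0.028 F [-0.3 -0.6 -0.2] w 0.0269 ff 42.3 q [-0.23  0.26 -0.41  0.91 -0.    1.31]
(246, 202, 64, 144) far [ -0.6 -13.3] near(tail top) [  -1.1 -104.2]
(258, 0, 36, 178) far [-0.9 82.3] near(tail top) [-1.5 -2.3]
tcp own [ -0.9 -46.7]
```

Call:
{"api": "play_rows", "payload": {
  "deltas": [
    {"xyz": [0.001,0,-0.01],"spin": 0.007,"hand": 0.015},
    {"xyz": [0.001,0,-0.018],"spin": 0.007,"hand": 0.015},
    {"xyz": [0.001,0,-0.023],"spin": 0.007,"hand": 0.015},
    {"xyz": [0.001,0,-0.026],"spin": 0.007,"hand": 0.015},
    {"xyz": [0.001,0,-0.028],"spin": 0.007,"hand": 0.015},
    {"xyz": [0.001,0,-0.029],"spin": 0.007,"hand": 0.015},
    {"xyz": [0.001,0,-0.029],"spin": 0.007,"hand": 0.015}
  ]
}}

```text
time: 22.58
tool_pos: [0.5339, -0.0584, 0.0738]
orientation: [[-0.035, 0.999, -0.001], [0.999, 0.035, -0.0], [-0.0, -0.001, -1.0]]
contact_force: [-9.3, 1.2, 20.0]
gripper_width: 0.0267
finger_force: 44.7
```

Call:
{"api": "play_rows", "payload": {
  "deltas": [
    {"xyz": [0,0,0.0],"spin": 0,"hand": 0.05},
    {"xyz": [0,0,0.0],"spin": 0,"hand": 0.05},
    {"xyz": [0,0,0.0],"spin": 0,"hand": 0.05},
    {"xyz": [0,0,0.03],"spin": 0,"hand": 0.05},
    {"xyz": [0,0,0.06],"spin": 0,"hand": 0.03},
    {"xyz": [0.001,-0.03,0.06],"spin": 0,"hand": 0.0},
    {"xyz": [0.002,-0.055,0.06],"spin": 0,"hand": 0.0},
    {"xyz": [0.002,-0.055,0.06],"spin": 0,"hand": 0.0}
  ]
}}

```text
time: 23.25
tool_pos: [0.538, -0.1169, 0.132]
orientation: [[-0.032, 0.999, 0.003], [0.999, 0.032, -0.003], [-0.003, 0.003, -1.0]]
contact_force: [0.8, -0.5, -0.5]
gripper_width: 0.0018
finger_force: 0.0
```

```bash
python3 m.py
```

```text
t 23.25 tcp [ 0.538  -0.1169  0.132 ] yawY 0.032 F [ 0.8 -0.5 -0.5] w 0.0018 ff 0.0 q [-0.33  0.24 -0.35  0.97 -0.    1.21]
(247, 82, 48, 114) far [ -0.9 -13.5] near(tail top) [ -1.4 -78.7]
(247, 0, 49, 67) far [-0.6 34.4] near(tail top) [-0.7 -4.7]
tcp own [   2.3 -105.6]
```

Call:
{"api": "play_rows", "payload": {
  "deltas": [
    {"xyz": [-0.001,0,-0.03],"spin": 0,"hand": 0.0},
    {"xyz": [-0.001,0,-0.055],"spin": 0,"hand": 0.0},
    {"xyz": [-0.001,0,-0.055],"spin": 0,"hand": 0.0},
    {"xyz": [-0.001,0.01,-0.055],"spin": 0,"hand": 0.0},
    {"xyz": [-0.002,0.02,-0.055],"spin": 0,"hand": 0.0},
    {"xyz": [-0.002,0.03,-0.055],"spin": 0,"hand": 0.0},
    {"xyz": [-0.003,0.04,-0.055],"spin": 0,"hand": 0.0},
    {"xyz": [-0.003,0.05,-0.055],"spin": 0,"hand": 0.0}
  ]
}}

```text
time: 23.97
tool_pos: [0.534, -0.0621, 0.0774]
orientation: [[-0.036, 0.999, 0.002], [0.999, 0.036, -0.001], [-0.001, 0.002, -1.0]]
contact_force: [-0.1, -0.7, -0.3]
gripper_width: 0.0003
finger_force: 0.5
```

Call:
{"api": "play_rows", "payload": {
  "deltas": [
    {"xyz": [0,0.01,0],"spin": 0,"hand": 0.0},
    {"xyz": [-0.001,0.02,0],"spin": 0,"hand": 0.0},
    {"xyz": [-0.001,0.028,0],"spin": 0,"hand": 0.0},
    {"xyz": [-0.001,0.036,0],"spin": 0,"hand": 0.0},
    {"xyz": [-0.001,0.038,0],"spin": 0,"hand": 0.0},
    {"xyz": [-0.001,0.038,0],"spin": 0,"hand": 0.0}
  ]
}}

```text
time: 24.47
tool_pos: [0.5323, -0.0245, 0.0761]
orientation: [[-0.036, 0.999, -0.0], [0.999, 0.036, 0.001], [0.001, -0.0, -1.0]]
contact_force: [0.6, -0.2, 0.7]
gripper_width: 0.0002
finger_force: 0.0
```

Call:
{"api": "play_rows", "payload": {
  "deltas": [
    {"xyz": [0,0.001,0],"spin": 0,"hand": 0.0},
    {"xyz": [0,0.002,0],"spin": 0,"hand": 0.0},
    {"xyz": [0,0.002,0],"spin": 0,"hand": 0.0}
  ]
}}

```text
time: 24.72
tool_pos: [0.5326, -0.0237, 0.0762]
orientation: [[-0.034, 0.999, 0.0], [0.999, 0.034, -0.0], [-0.0, 0.0, -1.0]]
contact_force: [0.1, -1.1, 1.1]
gripper_width: 0.0002
finger_force: 0.4
```

```bash
python3 m.py
```

```text
t 24.72 tcp [ 0.5326 -0.0237  0.0762] yawY 0.034 F [ 0.1 -1.1  1.1] w 0.0002 ff 0.4 q [-0.17  0.28 -0.44  0.85 -0.    1.37]
(252, 0, 43, 267) far [ -1.5 108.1] near(tail top) [-1.8 -2.6]
tcp own [  0.2 -12.2]
```

Call:
{"api": "play_rows", "payload": {
  "deltas": [
    {"xyz": [0,0.001,0],"spin": 0,"hand": 0.0},
    {"xyz": [0,0.0015,0],"spin": 0,"hand": 0.0},
    {"xyz": [0,0.0015,0],"spin": 0,"hand": 0.0}
  ]
}}

```text
time: 25.02
tool_pos: [0.5325, -0.022, 0.0762]
orientation: [[-0.035, 0.999, 0.0], [0.999, 0.035, -0.0], [-0.0, 0.0, -1.0]]
contact_force: [-0.7, -2.5, -0.0]
gripper_width: 0.0004
finger_force: 0.7
```

Call:
{"api": "play_rows", "payload": {
  "deltas": [
    {"xyz": [0,-0.008,0],"spin": 0,"hand": 0.0},
    {"xyz": [0,-0.016,0.02],"spin": 0,"hand": 0.0},
    {"xyz": [0,-0.03,0.06],"spin": 0,"hand": 0.02},
    {"xyz": [0,-0.06,0.09],"spin": 0,"hand": 0.04},
    {"xyz": [0,-0.06,0.12],"spin": 0,"hand": 0.04},
    {"xyz": [0,-0.06,0.12],"spin": 0,"hand": 0.04}
  ]
}}

```text
time: 25.52
tool_pos: [0.5369, -0.0846, 0.2033]
orientation: [[-0.033, 0.999, 0.012], [0.999, 0.033, -0.003], [-0.003, 0.012, -1.0]]
contact_force: [0.6, 0.5, 0.8]
gripper_width: 0.04
finger_force: 0.0
```

```bash
python3 m.py; python3 -c "
from h import *
img('wrist','w7');d=img('scene','s7');cv2.imwrite('pics/s7c.png',cv2.resize(d['pixels'][100:310,70:450],None,fx=2.1,fy=2.1))"
```

```text
t 25.52 tcp [ 0.5369 -0.0846  0.2033] yawY 0.033 F [0.6 0.5 0.8] w 0.04 ff 0.0 q [-0.28  0.16 -0.29  1.11  0.    1.26]
(261, 0, 20, 114) far [-0.7 91.9] near(tail top) [-0.9  0.2]
tcp own [  2.4 -73.2]
```

View pics/w7.png

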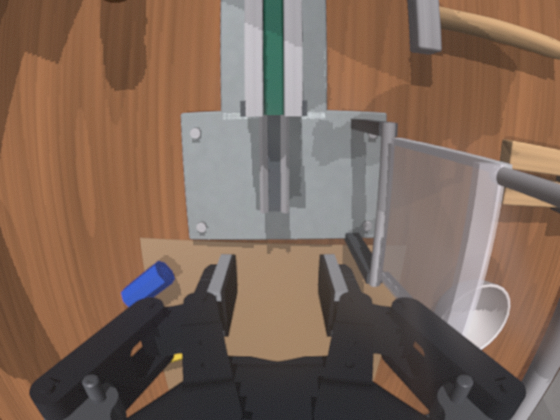

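View pics/s7c.png

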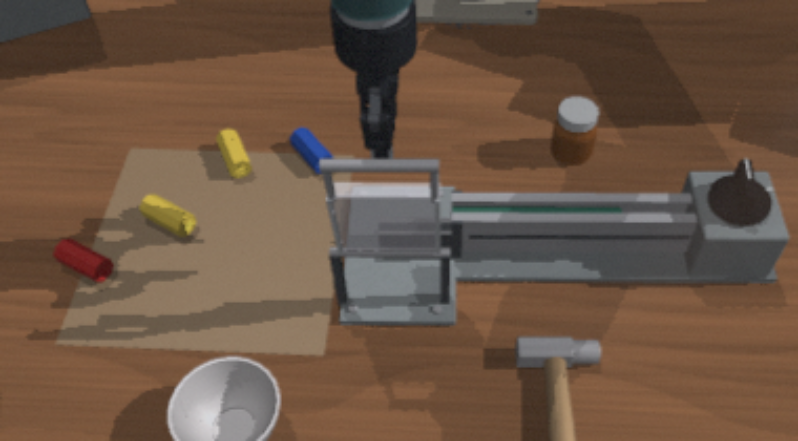

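All three bars are in the tube: the tail is flush at (273,114) in the wrist view and no green is left on the bench. Next I'll re-grip the raised handle to close the guard.

Call:
{"api": "play_rows", "payload": {
  "deltas": [
    {"xyz": [0,0,0.04],"spin": 0,"hand": 0.04},
    {"xyz": [0,0.003,0.08],"spin": 0,"hand": 0.04},
    {"xyz": [0.01,0.006,0.12],"spin": 0,"hand": 0.04},
    {"xyz": [0.03,0.006,0.15],"spin": 0,"hand": 0.04},
    {"xyz": [0.06,0.006,0.15],"spin": 0,"hand": 0.04},
    {"xyz": [0.103,0.006,0.15],"spin": 0,"hand": 0.04},
    {"xyz": [0.103,0.006,0.15],"spin": 0,"hand": 0.04},
    {"xyz": [0.103,0.006,0.15],"spin": 0,"hand": 0.04}
  ],
  "newtons": 25
}}

```text
time: 26.33
tool_pos: [0.6361, -0.0752, 0.3416]
orientation: [[-0.036, 0.999, -0.007], [0.999, 0.036, 0.002], [0.002, -0.007, -1.0]]
contact_force: [-0.4, -0.2, -1.2]
gripper_width: 0.0401
finger_force: 0.0
```

```bash
python3 -c "
from h import *
st(); img('wrist','w8')"
```

```text
t 26.33 tcp [ 0.6361 -0.0752  0.3416] yawY 0.036 F [-0.4 -0.2 -1.2] w 0.0401 ff 0.0 q [-0.22  0.28  0.16  1.45  0.    1.32]
```

View pics/w8.png

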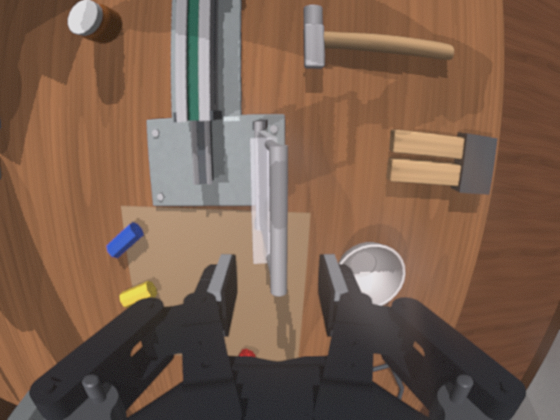

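The handle bar is centred between the fingers, at (279,220).

Call:
{"api": "play_rows", "payload": {
  "deltas": [
    {"xyz": [0,0,-0.03],"spin": 0,"hand": 0.04},
    {"xyz": [0,0,-0.06],"spin": 0,"hand": 0.04},
    {"xyz": [0,0,-0.078],"spin": 0,"hand": 0.04},
    {"xyz": [0,0,-0.078],"spin": 0,"hand": 0.04},
    {"xyz": [0,0,-0.078],"spin": 0,"hand": 0.0},
    {"xyz": [0,0,-0.078],"spin": 0,"hand": 0.0},
    {"xyz": [0,0,-0.078],"spin": 0,"hand": 0.0},
    {"xyz": [0,0,-0.078],"spin": 0,"hand": 0.0}
  ]
}}

```text
time: 27.05
tool_pos: [0.6357, -0.0759, 0.2701]
orientation: [[-0.035, 0.999, 0.002], [0.999, 0.035, -0.0], [-0.001, 0.002, -1.0]]
contact_force: [-1.0, 0.6, 1.3]
gripper_width: 0.0106
finger_force: 25.5
```

Call:
{"api": "play_rows", "payload": {
  "deltas": [
    {"xyz": [-0.0191,-0.0005,0.0017],"spin": 0,"hand": 0.0},
    {"xyz": [-0.0383,-0.001,0.0011],"spin": 0,"hand": 0.0},
    {"xyz": [-0.0573,-0.002,-0.0018],"spin": 0,"hand": 0.0},
    {"xyz": [-0.0758,-0.0025,-0.0069],"spin": 0,"hand": 0.0},
    {"xyz": [-0.0935,-0.003,-0.0142],"spin": 0,"hand": 0.0},
    {"xyz": [-0.1102,-0.004,-0.0236],"spin": 0,"hand": 0.0},
    {"xyz": [-0.1233,-0.004,-0.0329],"spin": 0,"hand": 0.0},
    {"xyz": [-0.1353,-0.0045,-0.0434],"spin": 0,"hand": 0.0}
  ]
}}

```text
time: 27.72
tool_pos: [0.502, -0.0811, 0.2274]
orientation: [[-0.035, 0.999, 0.008], [0.999, 0.035, -0.002], [-0.002, 0.008, -1.0]]
contact_force: [1.7, 0.8, 1.7]
gripper_width: 0.0111
finger_force: 25.2
```

Call:
{"api": "play_rows", "payload": {
  "deltas": [
    {"xyz": [-0.0109,-0.0004,-0.0117],"spin": 0,"hand": 0.0},
    {"xyz": [-0.0206,-0.0007,-0.0245],"spin": 0,"hand": 0.0},
    {"xyz": [-0.0289,-0.001,-0.0381],"spin": 0,"hand": 0.0},
    {"xyz": [-0.0359,-0.0012,-0.0525],"spin": 0,"hand": 0.0},
    {"xyz": [-0.0414,-0.0014,-0.0675],"spin": 0,"hand": 0.0},
    {"xyz": [-0.0453,-0.0016,-0.083],"spin": 0,"hand": 0.0},
    {"xyz": [-0.0477,-0.0017,-0.0988],"spin": 0,"hand": 0.0},
    {"xyz": [-0.0485,-0.0017,-0.112],"spin": 0,"hand": 0.0}
  ]
}}

```text
time: 28.38
tool_pos: [0.4538, -0.0829, 0.1141]
orientation: [[-0.035, 0.999, 0.006], [0.999, 0.035, -0.002], [-0.002, 0.006, -1.0]]
contact_force: [1.4, -1.0, 2.4]
gripper_width: 0.0107
finger_force: 25.8
```

Call:
{"api": "play_rows", "payload": {
  "deltas": [
    {"xyz": [0,0,-0.002],"spin": 0,"hand": 0.0},
    {"xyz": [0,0,-0.004],"spin": 0,"hand": 0.0},
    {"xyz": [0,0,-0.004],"spin": 0,"hand": 0.0},
    {"xyz": [0,0,-0.004],"spin": 0,"hand": 0.0}
  ]
}}

```text
time: 28.72
tool_pos: [0.4539, -0.0829, 0.1118]
orientation: [[-0.035, 0.999, 0.004], [0.999, 0.035, -0.002], [-0.002, 0.004, -1.0]]
contact_force: [-1.9, 0.1, 8.9]
gripper_width: 0.011
finger_force: 26.4
```

Call:
{"api": "play_rows", "payload": {
  "deltas": [
    {"xyz": [0,0,0.003],"spin": 0,"hand": 0.04},
    {"xyz": [0,0,0.003],"spin": 0,"hand": 0.04},
    {"xyz": [0,0,0.003],"spin": 0,"hand": 0.04},
    {"xyz": [0,0,0.03],"spin": 0,"hand": 0.04},
    {"xyz": [0,0.0,0.07],"spin": 0,"hand": 0.04},
    {"xyz": [0,0.0,0.105],"spin": 0.1,"hand": 0.04},
    {"xyz": [0,0.02,0.13],"spin": 0.2,"hand": 0.04},
    {"xyz": [0.01,0.05,0.13],"spin": 0.32,"hand": 0.04}
  ]
}}

```text
time: 29.38
tool_pos: [0.4646, -0.0337, 0.2451]
orientation: [[-0.349, 0.937, 0.01], [0.937, 0.349, -0.003], [-0.007, 0.008, -1.0]]
contact_force: [1.2, -0.8, -0.1]
gripper_width: 0.04
finger_force: 0.0
```

Call:
{"api": "play_rows", "payload": {
  "deltas": [
    {"xyz": [0.01,0.035,0],"spin": 0.12,"hand": 0.04},
    {"xyz": [0.02,0.07,0],"spin": 0.24,"hand": 0.04},
    {"xyz": [0.03,0.105,0],"spin": 0.36,"hand": 0.04},
    {"xyz": [0.04,0.14,0],"spin": 0.48,"hand": 0.04},
    {"xyz": [0.05,0.175,0],"spin": 0.6,"hand": 0.04},
    {"xyz": [0.055,0.21,0],"spin": 0.72,"hand": 0.04},
    {"xyz": [0.056,0.245,0],"spin": 0.84,"hand": 0.04},
    {"xyz": [0.057,0.28,0],"spin": 0.96,"hand": 0.04}
  ]
}}

```text
time: 30.05
tool_pos: [0.5185, 0.2497, 0.2385]
orientation: [[-0.969, 0.247, -0.0], [0.247, 0.969, -0.0], [0.0, -0.0, -1.0]]
contact_force: [1.0, -0.2, 0.3]
gripper_width: 0.0398
finger_force: 0.0
```

Call:
{"api": "play_rows", "payload": {
  "deltas": [
    {"xyz": [0,0.03,0],"spin": 0.12,"hand": 0.04},
    {"xyz": [0,0.06,0],"spin": 0.24,"hand": 0.04},
    {"xyz": [0,0.06,0],"spin": 0.28,"hand": 0.04},
    {"xyz": [0,0.06,0],"spin": 0.28,"hand": 0.04},
    {"xyz": [0,0.06,0],"spin": 0.28,"hand": 0.04}
  ]
}}

```text
time: 30.47
tool_pos: [0.5183, 0.308, 0.2384]
orientation: [[-1.0, -0.023, -0.001], [-0.023, 1.0, -0.001], [0.001, -0.001, -1.0]]
contact_force: [-0.0, 0.7, -0.6]
gripper_width: 0.04
finger_force: 0.0
```

```bash
python3 -c "
from h import *
s=st(); print(W(0,.3185,.126)-s['tool_pos']); d=img('wrist'); e=img('scene')
a=cv2.resize(d['pixels'][60:340,100:460],(514,400)); b=cv2.resize(e['pixels'][140:260,215:301],(286,400))
cv2.imwrite('pics/w9.png',np.hstack([a,b]))"
```

```text
t 30.47 tcp [0.5183 0.308  0.2384] yawY 1.594 F [-0.   0.7 -0.6] w 0.04 ff 0.0 q [ 0.43  0.25 -0.1   1.22 -0.    0.41]
[ 0.0026667  -0.00118624 -0.1123567 ]
```

View pics/w9.png

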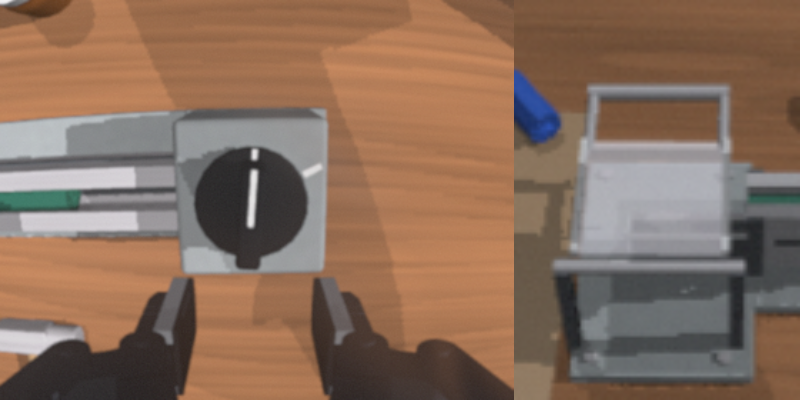

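The guard is closed with the panel level. The dial pointer runs from (251,227) to (255,165) in this crop, nearly along feeder -x. The index mark is at (312,170).

```bash
python3 -c "
from h import *
d=img('wrist'); k=514/360
P=lambda u,v,z: onz(d,100+u/k,60+v/k,z,True)[:2]
a,b=P(251,227,.127),P(255,165,.127); v=b-a
f=lambda v:(-(np.arctan2(v[1],v[0])-(np.pi+FP[2]))+np.pi)%(2*np.pi)-np.pi
c=P(251,203,.095); c2=W(0,.3185,0)[:2]; m=P(312,170,.085)
print('pointer',f(v),'disc ctr',c,c2,'mark',f(m-c),f(m-c2),'grip ends',P(251,227,.127),P(248,268,.12))
h=[P(176,112,.085),P(326,112,.085),P(326,272,.085),P(182,272,.085)];print('housing',np.mean(h,0))
"
```

```text
pointer 0.07471088312550656 disc ctr [0.51763775 0.30638357] [0.52091844 0.30680716] mark 1.1311337778749904 1.0567042485081757 grip ends [0.52147895 0.30658559] [0.54802851 0.30544418]
housing [0.51578971 0.30724973]
```

Call:
{"api": "play_rows", "payload": {
  "deltas": [
    {"xyz": [0.002,-0.0015,-0.03],"spin": -0.058,"hand": 0.04},
    {"xyz": [0.002,-0.0015,-0.06],"spin": -0.058,"hand": 0.04},
    {"xyz": [0.002,-0.0015,-0.09],"spin": -0.058,"hand": 0.04},
    {"xyz": [0.002,-0.0015,-0.111],"spin": -0.058,"hand": 0.04},
    {"xyz": [0.002,-0.0015,-0.111],"spin": -0.058,"hand": 0.04},
    {"xyz": [0.002,-0.0015,-0.111],"spin": -0.058,"hand": 0.005},
    {"xyz": [0.002,-0.0015,-0.111],"spin": -0.058,"hand": 0.005},
    {"xyz": [0.002,-0.0015,-0.111],"spin": -0.058,"hand": 0.005}
  ],
  "newtons": 20
}}

```text
time: 31.28
tool_pos: [0.5219, 0.3063, 0.1297]
orientation: [[-0.999, 0.035, 0.003], [0.035, 0.999, 0.0], [-0.003, 0.0, -1.0]]
contact_force: [0.1, -2.5, -1.3]
gripper_width: 0.0133
finger_force: 25.9
```

Call:
{"api": "play_rows", "payload": {
  "deltas": [
    {"xyz": [0,0,0],"spin": 0,"hand": 0.005},
    {"xyz": [0,0,0],"spin": 0,"hand": 0.005}
  ]
}}

```text
time: 31.45
tool_pos: [0.5219, 0.3064, 0.1296]
orientation: [[-0.999, 0.034, 0.003], [0.034, 0.999, -0.0], [-0.003, 0.0, -1.0]]
contact_force: [-0.1, -2.6, 3.8]
gripper_width: 0.0135
finger_force: 26.4
```

Call:
{"api": "play_rows", "payload": {
  "deltas": [
    {"xyz": [0,0,0],"spin": -0.11,"hand": 0.005},
    {"xyz": [0,0,0],"spin": -0.22,"hand": 0.005},
    {"xyz": [0,0,0],"spin": -0.33,"hand": 0.005},
    {"xyz": [0,0,0],"spin": -0.44,"hand": 0.005},
    {"xyz": [0,0,0],"spin": -0.55,"hand": 0.005},
    {"xyz": [0,0,0],"spin": -0.66,"hand": 0.005},
    {"xyz": [0,0,0],"spin": -0.77,"hand": 0.005},
    {"xyz": [0,0,0],"spin": -0.88,"hand": 0.005}
  ]
}}

```text
time: 32.12
tool_pos: [0.5208, 0.304, 0.1296]
orientation: [[-0.606, 0.796, 0.001], [0.796, 0.606, -0.006], [-0.005, -0.003, -1.0]]
contact_force: [-2.8, -9.5, 8.0]
gripper_width: 0.0136
finger_force: 27.2
```

Call:
{"api": "play_rows", "payload": {
  "deltas": [
    {"xyz": [0,0,0],"spin": -0.08,"hand": 0.005},
    {"xyz": [0,0,0],"spin": -0.15,"hand": 0.005},
    {"xyz": [0,0,0],"spin": -0.15,"hand": 0.005},
    {"xyz": [0,0,0],"spin": -0.15,"hand": 0.005},
    {"xyz": [0,0,0],"spin": -0.15,"hand": 0.03},
    {"xyz": [0,0,0],"spin": -0.15,"hand": 0.04},
    {"xyz": [0,0,0.02],"spin": -0.15,"hand": 0.04},
    {"xyz": [0,0,0.06],"spin": -0.15,"hand": 0.04}
  ]
}}

```text
time: 32.78
tool_pos: [0.517, 0.3053, 0.1833]
orientation: [[-0.486, 0.874, -0.01], [0.874, 0.486, -0.003], [0.002, -0.01, -1.0]]
contact_force: [-0.4, 0.4, 0.3]
gripper_width: 0.0402
finger_force: 0.0
```

Call:
{"api": "play_rows", "payload": {
  "deltas": [
    {"xyz": [0,0,0.05],"spin": 0,"hand": 0.04},
    {"xyz": [0,0,0.05],"spin": 0,"hand": 0.04},
    {"xyz": [0,0,0.05],"spin": 0,"hand": 0.04}
  ]
}}

```text
time: 33.03
tool_pos: [0.5239, 0.3086, 0.2436]
orientation: [[-0.486, 0.874, 0.01], [0.874, 0.486, 0.006], [-0.0, 0.012, -1.0]]
contact_force: [0.5, -0.4, 0.6]
gripper_width: 0.0399
finger_force: 0.0
```

```bash
python3 -c "
from h import *
s=st(); d=img('wrist','w10'); e=img('scene')
a=cv2.resize(d['pixels'][60:340,100:460],(514,400)); b=cv2.resize(e['pixels'][140:260,215:301],(286,400))
cv2.imwrite('pics/w11.png',np.hstack([a,b]))"
```

```text
t 33.03 tcp [0.5239 0.3086 0.2436] yawY 0.508 F [ 0.5 -0.4  0.6] w 0.0399 ff 0.0 q [ 0.43  0.25 -0.09  1.22  0.    1.49]
```

View pics/w11.png

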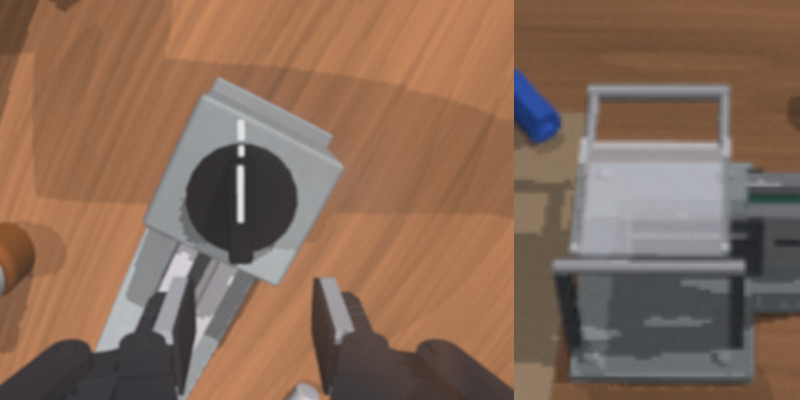

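The pointer (241,190) lines up with the white mark (241,130). The guard handle is in the same image row as at the start, so it is closed. The robot is clear, so I'm handing in.

```bash
python3 -c "
from h import *
print(order.hand_in())"
```

```text
the job is handed in; nothing more can be done
None
```

The job is handed in, but it returned no verdict: all three green bars are in the tube with the last one flush at the mouth, the guard is closed, and the dial pointer stands at the white index mark.

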